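# Press a bush home in a forming block with a pedal press

## Task

The pedal press on the bench is locked by the pin standing in its sleeve: first pull the pin out and stand it in the white mixing cup. Then lay the cream block flat in the press's nest against the fence, its steel bush facing the ram and not yet pushed in, let go, and press the pedal right down to its stop for a second so that the ram pushes the bush home. Let the pedal come up again, leave the block in the nest and the pin in the cup, and do not disturb the half-round former or the blue clip.

Things in the scene. Friction and masses are not known exactly. Their poses are not given: they have to be found in the camera images.
- press: Fixed grey pedal press on the main bench (z = 0); base plate 130 mm (x) by 330 mm (y, -150 to +180) by 12 mm. Origin on the bench under the pedal's hinge axis, z up. Its y points away from the robot; along y, from -y (front): dark pedal tread, hinge cheeks (95 mm high), crosshead, pin sleeve, ram, nest with steel fence (inner face y = +166.8 mm, 36 mm high). All under 120 mm but the lock pin, which blocks crosshead and pedal until pulled out.
- nest (a point): Top of the base plate, 12 mm above the bench, where the middle of the block's underside comes when home against the fence: press x = -10, y = +134 mm. Four corner stops 8 mm high (y 102-114 and 155-167 mm) leave 4 mm play each side in x; fingers fit between. Put down up to 10 mm short of the fence, the bush still clears the ram, which then pushes the block to the fence.
- ram_tip (a point): Centre of the round end face (20 mm wide) of the ram, 26 mm above the bench at press x = 0, y = +78 mm with the pedal up; it moves to press +y by 20 mm as the pedal goes to its stop.
- sleeve_top (a point): Centre of the mouth of the pin sleeve on the press (x = +35, y = +41 mm), 76 mm above the bench; the bore is 13 mm wide and vertical, and the pin passes through it and stands on the base plate.
- tread (a point): Centre of the top of the pedal's ribbed tread, 62 (press x) by 72 mm (press y), 95 mm from the hinge axis, which runs along press x at press y = 0, 80 mm above the bench; the tread is at its -y side. About 105 mm above the bench with the pedal up (outer end tilted up), about 67 mm at the stop.
- pedal (a joint): Angle of the pedal in rad: 0 = up (rest, pushed there by its spring), 0.4 = down on its stop. The stop needs about 9 N at the tread centre for the spring alone and about 15 N while the ram pushes the bush; pressing straight down by 38 mm is enough. It springs back when let go.
- lock_pin: Loose lock pin, steel rod 10 mm in diameter with a black grip (16 mm in diameter, 99 to 126 mm from the foot), 126 mm long, about 60 g; origin at its foot, z axis along the pin to its head. At the start it stands upright in the sleeve, foot 12 mm and top 138 mm above the bench, and pulls straight up easily; it is clear of the sleeve after rising 64 mm.
- pin_foot (a point): The foot (lower end) of the lock pin, on its axis; its z axis is the pin's axis.
- pin_head (a point): Centre of the lock pin's black grip, 112 mm from the foot.
- cup: White open mixing cup, fixed to the bench, 63 mm in diameter at the rim and 54 mm high; inside about 50 mm wide at the rim and 40 mm at the floor, which is about 3 mm above its underside. It stands on the side bench, which is 5 mm higher than the main bench. Origin at the centre of its underside, z up. The pin may lean in it.
- block: Loose cream block, 40 mm (its x) by 66 mm (its y) by 28 mm high, about 120 g, lying flat on the side bench (top 5 mm above the main bench, z = 5 mm); origin at the centre of its underside. Two bores run along its y at x = -10 and +10 mm; a steel bush sticks out of the +x bore at its -y end, 14 mm above the underside. Grip it across its 40 mm width. In the nest its y axis lies along the press's y axis, bush towards the ram.
- bush (a joint): How far the bush has been pushed into the block, in m: 0 at the start (its flange stands 7.5 mm off the block's face), 0.0075 = home. It slides stiffly (about 11 N) and stays where it is pushed. The press pushes it to about 0.007.
- bush_face (a point): Centre of the outer face of the bush's flange (13 mm in diameter, 2.5 mm thick), at block x = +10 mm, 43 mm from the block's middle along its -y at the start, about 36 mm when home.
- former: Loose cream half-round former, 34 by 72 mm, 37 mm high, without a bush; origin at the centre of its underside. A bystander that may stand where the block could be: leave it.
- clip: Loose light blue sprung clip, 26 by 55 mm, 16 mm high, origin at the centre of its underside. A bystander at the back of the side bench: leave it.

How it is judged:
On the way, in this order (a step that is already met when the one before it is completed fails the run):
1. the lock pin is pulled up clear of its sleeve (z of pin_foot in the frame of sleeve_top above 0.003 m), for 0.1 s.
2. the lock pin stands in the cup, let go (horizontal distance between pin_foot and cup below 0.03 m and height (world z) of pin_foot below 0.035 m and angle between pin_foot's own z axis and vertical below 1.1 rad and contact force between the fingers and lock_pin below 0.1 N and linear speed of lock_pin below 0.05 m/s), for 0.2 s.
3. the block lies in the nest, bush towards the ram and not pushed in, let go (x of block in the frame of press between -0.018 and -0.002 m and y of block in the frame of press between 0.119 and 0.138 m and z of block in the frame of press between 0.009 and 0.017 m and angle between the y axis of block and the y axis of press, either way round below 0.2 rad and angle between block's own z axis and vertical below 0.1 rad and y of bush_face in the frame of press below 0.11 m and value of joint bush below 0.003 m and contact force between the fingers and block below 0.1 N), for 0.2 s.
4. the pedal is held down on its stop and the ram has pushed the bush home (x of block in the frame of press between -0.018 and -0.002 m and y of block in the frame of press between 0.127 and 0.138 m and z of block in the frame of press between 0.009 and 0.017 m and angle between the y axis of block and the y axis of press, either way round below 0.2 rad and angle between block's own z axis and vertical below 0.1 rad and y of bush_face in the frame of press below 0.11 m and value of joint pedal above 0.375 rad and value of joint bush above 0.006 m), for 0.5 s.
At the end, for the whole second after the job is handed in: Pedal up (below 0.04 rad); block flat in the nest (8 mm across, 7 mm short of the fence, 0.2 rad), bush towards the ram and over 6 mm in; pin in the cup, foot within 30 mm of its axis and below 35 mm; both at rest; former and clip moved less than 40 mm (x of block in the frame of press between -0.018 and -0.002 m and y of block in the frame of press between 0.127 and 0.138 m and z of block in the frame of press between 0.009 and 0.017 m and angle between the y axis of block and the y axis of press, either way round below 0.2 rad and angle between block's own z axis and vertical below 0.1 rad and y of bush_face in the frame of press below 0.11 m and horizontal distance between pin_foot and cup below 0.03 m and height (world z) of pin_foot below 0.035 m and angle between pin_foot's own z axis and vertical below 1.1 rad and value of joint bush above 0.006 m and value of joint pedal below 0.04 rad and linear speed of each of block, lock_pin below 0.02 m/s); the robot touches nothing.
It fails at once if the former is disturbed (moved more than 40 mm) (distance of former from where it was at the start of the episode above 0.04 m).
It fails at once if the clip is disturbed (moved more than 40 mm) (distance of clip from where it was at the start of the episode above 0.04 m).
It also fails if it takes over 64 s, if anything falls off the work surface, if the arm or the gripper's body presses on something with over 40 N, if the wrist force passes 120 N, or if a joint passes its speed limit or range.

## Robot

A 6-joint arm with a two-finger parallel gripper is mounted at the origin on a cart in front of the work surface, level with it; the furniture and walls round the work are solid. World frame = base frame: x ahead of the robot, y to its left, z up, the work surface at z = 0. Lengths are in m, angles in rad, forces in N, time in s.
With the tool pointing down it reaches from about 0.35 to 0.975 m from the base axis. Payload 4.9 kg.
Tool frame: the origin (TCP) lies at the very end of the fingers, on their centre line; the grasp point (between the pads) lies 19 mm behind it (manip.grip_depth is the distance from the TCP to the grasp point, in m); z points along the fingers, x is the direction in which the jaws open and shut, and the axes are right-handed (so a half turn about z gives the same grasp; the last joint's range is limited). The gripper opens to 85 mm and grips with 20 to 120 N. Pads are 22 mm wide; open, the fingers measure 114 mm over their backs; the gripper's body (76 mm by 85 mm) begins 54 mm behind the grasp point. The pads swing forward as they close: fully open they stand 13 mm farther back than shut.
Start: joints at [1.097, 0.053, 1.613, -0, 1.476, -0.119], TCP at [0.217, 0.586, 0.231] pointing down, gripper open.
Joint ranges: [-3.01, 3.01], [-1.01, 2.22], [0.06, 2.58], [-1.02, 4.17], [0.09, 2.62], [-3.14, 3.14]. Speed limits (rad/s): [2.57, 2.57, 3.14, 3.14, 3.14, 3.14].

## Interface

Orientations are given as a unit quaternion [w, x, y, z].
In Python, from plant import manip gives the robot as it stands. The module is installed in compiled form; this text tells all that it offers.
- The arm moves only by the shell command python3 -m crank 'ROWS' [OPENING]. ROWS is JSON, a list of rows, each a list of 4 numbers: the shift along the tool's x, y, z in cm, then the turn about the tool's z in units of 6 degrees (1.0 is 6 degrees). A call has 1 to 10 rows; each row shifts and turns the commanded pose from where the row before left it, along the tool's axes as they then stand; what a row does not reach is not made up. A row lasts 1/12 s, in which the tool goes at most 41.7 mm and 7.16 degrees, less where a joint would pass 70% of its speed; a pose out of reach is approached as far as the arm can. A call with a gripper value outside its range is refused whole. OPENING is the opening, from 0 (shut) to 1 (fully open), set as the call begins (- or left out, the last holds). The fingers move at their own pace and stop on an object; the grip force is fixed at half the most. Time passes only in rows, so rows that do not move let the fingers close. It gives the time, the measured TCP pose, the force and the opening at its end, in the units of the state.
- manip.state(): the state, without advancing time (a new reading comes with each control period).
- manip.grab_frame(name): name is "scene" or "top" or "wrist"; returns a dict with "img" (480x640x3 uint8, red, green, blue), "intrinsics" (3x3 intrinsics, pixels), "position" and "orientation" of the camera in the world. Camera axes: x right, y up, looking along -z (the intrinsics and any distortion apply to the point x, -y, -z); pixel columns grow to the right and rows downward; lengths in m; the calibration is good to about 2 mm. A picture is of the moment at which its call begins. There is no depth.
- manip.job_done(): hands the job in, once; it reports no verdict.
The state is a dict: "time": time; "joint_pos": joint angles; "joint_vel": joint speeds; "joint_efforts": joint torques, N m; "tool_pos": TCP position; "tool_rot": TCP orientation; "contact_force": force on the tool from outside, world axes, zero at the start; "ft_torque": the same for the moment, N m; "gripper_width": opening from 0.0 (shut) to 1.0 (fully open).
Only numpy, scipy, OpenCV 4.12 (cv2) and the standard library are available. Lean on these libraries where they do the work, as an engineer would, in place of code of your own. Each camera call takes 0.05 s, during which the arm holds its last target.

## Working session

There is one attempt and no reset: what is moved stays moved. The work goes in short steps, Python scripts to look and compute and a shell command to move; the robot and the scene stay as the last step left them, time stands still between calls to the robot, and variables do not carry over. Pictures are saved under pics/ and viewed, and the job is handed in when it is done.

```bash
mkdir -p pics
cat > h.py <<'E'
import numpy as np, cv2, json
from scipy.spatial.transform import Rotation as R
from plant import manip
def grab(n,fn=None):
    f=manip.grab_frame(n)
    if fn: cv2.imwrite('pics/'+fn+'.png',cv2.cvtColor(f['img'],cv2.COLOR_RGB2BGR))
    return f
def q2R(q): return R.from_quat([q[1],q[2],q[3],q[0]]).as_matrix()
def ray(f,u,v):
    K=np.array(f['intrinsics']); d=np.linalg.solve(K,[u,v,1.]); d=np.array([d[0],-d[1],-d[2]])
    return np.array(f['position']), q2R(f['orientation'])@d
def onz(f,u,v,z):
    p,d=ray(f,u,v); return p+d*(z-p[2])/d[2]
def proj(f,P):
    c=q2R(f['orientation']).T@(np.array(P)-np.array(f['position'])); K=np.array(f['intrinsics'])
    x=K@np.array([c[0],-c[1],-c[2]]); return x[:2]/x[2]
def tri(*rs):
    A=np.zeros((3,3));b=np.zeros(3)
    for p,d in rs:
        d=d/np.linalg.norm(d);M=np.eye(3)-np.outer(d,d);A+=M;b+=M@p
    x=np.linalg.solve(A,b); return x,[np.linalg.norm(np.cross(x-p,d/np.linalg.norm(d))) for p,d in rs]
def pk(f): return dict(K=np.array(f['intrinsics']).tolist(),p=list(f['position']),o=list(f['orientation']))
def save(f,fn): json.dump(dict(intrinsics=np.array(f['intrinsics']).tolist(),position=list(map(float,f['position'])),orientation=list(map(float,f['orientation']))),open(fn,'w'))
def load(fn): return json.load(open(fn))
E
python3 - <<'E'
from h import *
for n in ['scene','top','wrist']:
    f=grab(n,n+'0'); save(f,n+'0.json'); print(n,[k for k in f],np.round(f['position'],3),np.round(f['orientation'],3),np.round(f['intrinsics'],1).tolist())
s=manip.state();print(s, manip.grip_depth)
E
```

```text
scene ['img', 'intrinsics', 'position', 'orientation'] [ 0.055 -0.752  0.518] [ 0.805  0.494 -0.162 -0.287] [[467.0, 0.0, 310.9], [0.0, 467.0, 240.5], [0.0, 0.0, 1.0]]
top ['img', 'intrinsics', 'position', 'orientation'] [ 0.453 -0.115  0.957] [ 0.709  0.051 -0.042 -0.702] [[485.8, 0.0, 310.7], [0.0, 485.8, 235.0], [0.0, 0.0, 1.0]]
wrist ['img', 'intrinsics', 'position', 'orientation'] [0.155 0.609 0.372] [ 0.814 -0.109 -0.075  0.566] [[364.6, 0.0, 322.1], [0.0, 364.6, 243.4], [0.0, 0.0, 1.0]]
{'time': 0.15, 'joint_pos': array([ 1.09699147e+00,  5.32147251e-02,  1.61399343e+00, -1.23206753e-05,
        1.47600791e+00, -1.18992170e-01]), 'joint_vel': array([ 0.00093392, -0.00150267, -0.00548529, -0.00056895, -0.00067648,
        0.00073496]), 'joint_efforts': array([-1.04717174e-05, -3.94239163e+01, -3.70723414e+01, -1.62165966e-04,
        4.57756032e-03, -9.47324736e-06]), 'tool_pos': array([0.21690493, 0.58562665, 0.23033068]), 'tool_rot': array([ 3.86705879e-04,  8.20796179e-01,  5.71220600e-01, -7.13694454e-04]), 'contact_force': array([ 0.79121315, -0.47459103, -0.1070782 ]), 'ft_torque': array([ 0.01710233,  0.00172247, -0.00107462]), 'gripper_width': 0.9985989094342757} 0.0187
```

View pics/scene0.png

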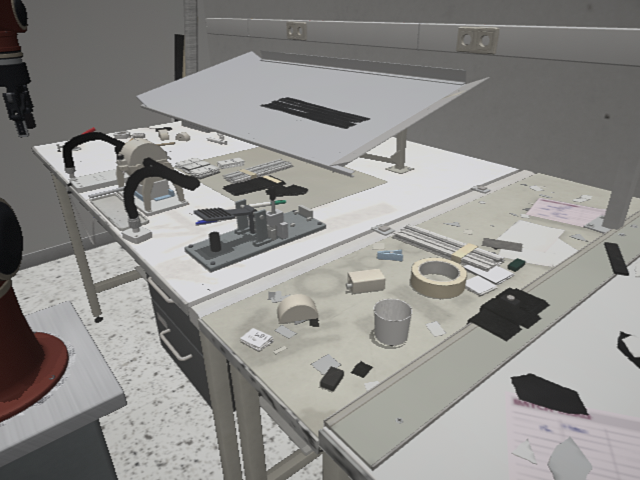

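View pics/top0.png

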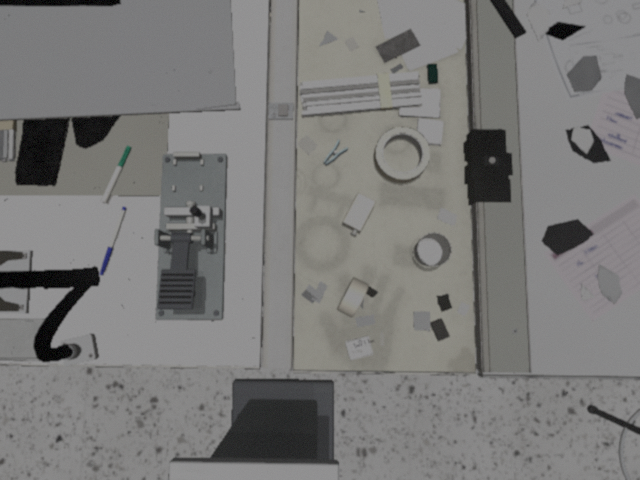

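View pics/wrist0.png

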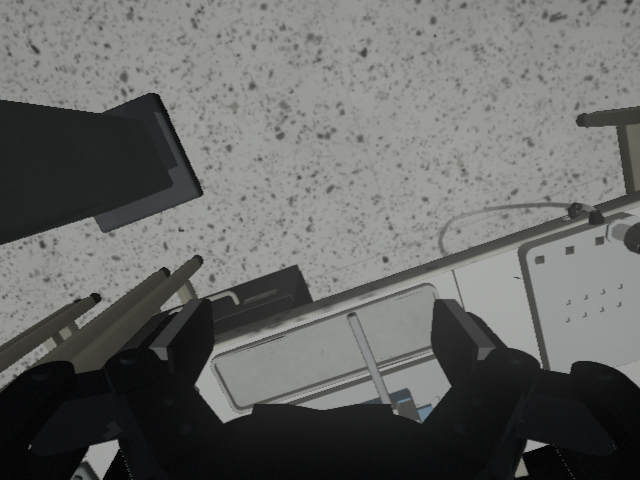

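Run:
```python
from h import *
s=cv2.imread('pics/scene0.png');t=cv2.imread('pics/top0.png')
cv2.imwrite('pics/z1.png',cv2.resize(s[170:290,170:350],None,fx=4.4,fy=4.4,interpolation=cv2.INTER_CUBIC)[:600,:800])
cv2.imwrite('pics/z2.png',cv2.resize(np.clip(t[140:330,140:250].astype(float)*1.6,0,255).astype('uint8'),None,fx=3.1,fy=3.1,interpolation=cv2.INTER_CUBIC))
cv2.imwrite('pics/z3.png',cv2.resize(s[240:360,250:430],None,fx=4.4,fy=4.4,interpolation=cv2.INTER_CUBIC))
cv2.imwrite('pics/z4.png',cv2.resize(np.clip(t[130:320,300:470].astype(float)*1.6,0,255).astype('uint8'),None,fx=3.1,fy=3.1,interpolation=cv2.INTER_CUBIC))
```

```text
(no output)
```

View pics/z1.png

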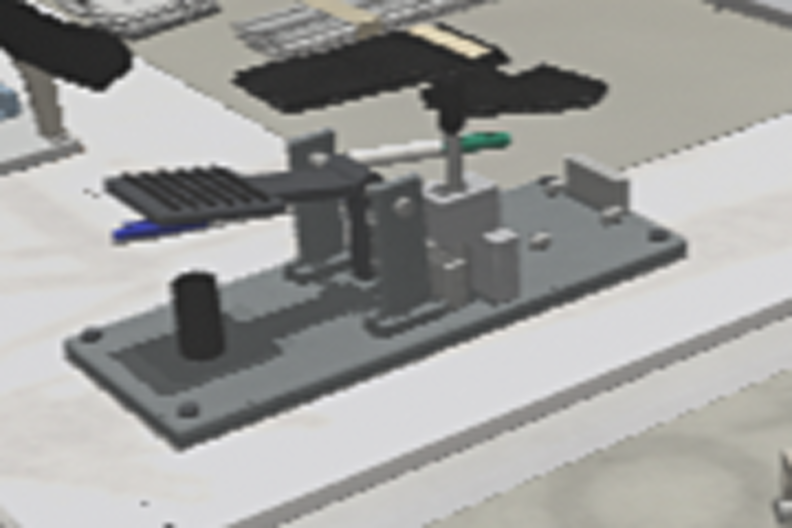

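View pics/z2.png

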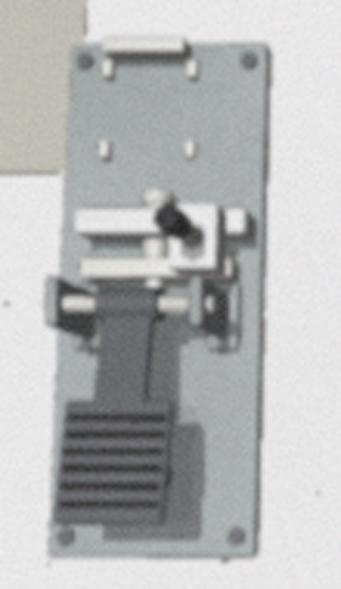

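View pics/z3.png

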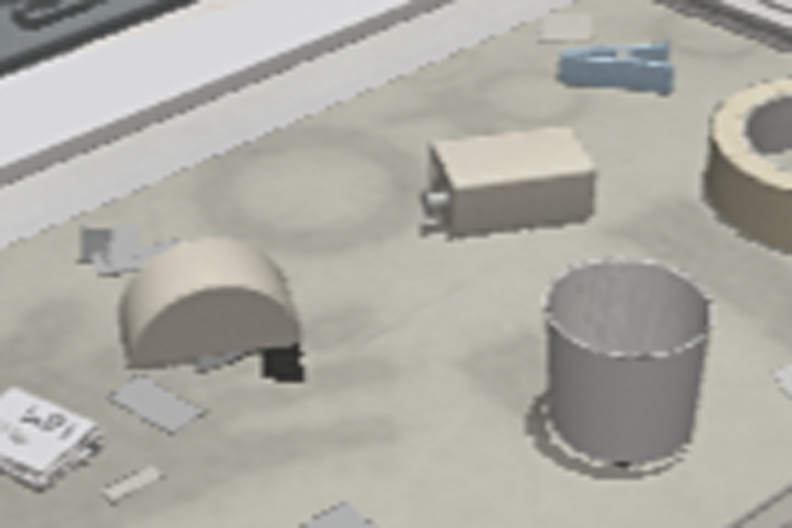

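View pics/z4.png

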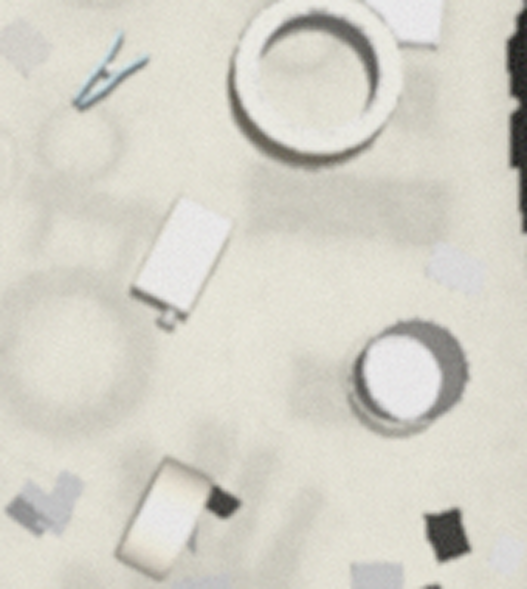

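Run:
```python
from h import *
T=load('top0.json');S=load('scene0.json')
t2=lambda u,v:(140+(u+.5)/3.1-.5,140+(v+.5)/3.1-.5); t4=lambda u,v:(300+(u+.5)/3.1-.5,130+(v+.5)/3.1-.5)
s1=lambda u,v:(170+(u+.5)/4.4-.5,170+(v+.5)/4.4-.5); s3=lambda u,v:(250+(u+.5)/4.4-.5,240+(v+.5)/4.4-.5)
C={}
for n,a,b in [('FL',(50,553),(66,345)),('FR',(257,556),(180,437)),('BR',(269,44),(687,238)),('BL',(71,44),None)]:
    C[n]=onz(T,*t2(*a),.012)
    print(n,C[n].round(4), tri(ray(T,*t2(*a)),ray(S,*s1(*b)))  if b else '')
print('sizes',np.linalg.norm(C['FL']-C['FR']),np.linalg.norm(C['BL']-C['BR']),np.linalg.norm(C['BR']-C['FR']),np.linalg.norm(C['BL']-C['FL']))
yd=(C['BR']-C['FR']+C['BL']-C['FL']);yd/=np.linalg.norm(yd);xd=(C['FR']-C['FL']+C['BR']-C['BL']);xd/=np.linalg.norm(xd)
print('yaw of y',np.degrees(np.arctan2(yd[1],yd[0])),'of -x',np.degrees(np.arctan2(xd[1],xd[0]))+90)
m=sum(C.values())/4
xx=np.array([yd[1],-yd[0],0]);O=m-.015*yd;O[2]=0
W=lambda x,y,z:O+xx*x+yd*y+np.array([0,0,z])
print('O',O,'pin',W(.035,.041,.138),'nest',W(-.01,.134,.012),'tread',W(0,-.095,.105))
print('pin proj top',proj(T,W(.035,.041,.138)),proj(T,W(.035,.041,.111)),'observed',t2(165,212),'scene',proj(S,W(.035,.041,.138)),'obs',s1(453,82))
print('nest corners',[proj(T,W(*p)) for p in [(-.01,.1668,.048),(0,.078,.026),(0.031,-.131,.105)]])
print('pin tri',tri(ray(T,*t2(166,212)),ray(S,*s1(453,84))))
print('cup', [onz(T,*t4(414,375),.059)],'scene rim',onz(S,*s3(628,307),.059), tri(ray(T,*t4(414,375)),ray(S,*s3(628,307))))
B=[(132,290),(184,317),(234,222),(183,196)]
Bw=[onz(T,*t4(*b),.033) for b in B];print(np.round(Bw,4),[np.linalg.norm(Bw[i]-Bw[i-1]) for i in range(4)],'c',sum(Bw)/4)
print('block tri',[tri(ray(T,*t4(*a)),ray(S,*s3(*b))) for a,b in [((132,290),(433,140)),((184,317),(452,186)),((234,222),(594,175)),((183,196),(572,128))]])
y=(Bw[3]-Bw[0]+Bw[2]-Bw[1]);print('block yaw y',np.degrees(np.arctan2(y[1],y[0])))
```

```text
FL [0.4142 0.1934 0.012 ] (array([0.41380205, 0.19584191, 0.00458048]), [np.float64(7.055744048744056e-05), np.float64(7.055744048749066e-05)])
FR [0.4139 0.0645 0.012 ] (array([0.4135844 , 0.06556911, 0.00677154]), [np.float64(6.127630703987912e-05), np.float64(6.12763070398191e-05)])
BR [0.7412 0.0683 0.012 ] (array([0.74081968, 0.06889737, 0.01122092]), [np.float64(0.0007488967995698686), np.float64(0.000748896799569934)])
BL [0.7402 0.1972 0.012 ] 
sizes 0.1288397984043804 0.12884999195187657 0.3273781453850161 0.3260435265175673
yaw of y 0.6636309903229272 of -x 0.15702516955919066
O [0.5623565  0.13068298 0.        ] pin [0.60375913 0.0961602  0.138     ] nest [0.69623169 0.14223433 0.012     ] tread [0.46736287 0.12958266 0.105     ]
pin proj top [194.06147059 209.50748123] [197.86136296 212.31063156] observed (192.88709677419354, 208.0483870967742) scene [272.10628639 186.60328075] obs (272.5681818181818, 188.25)
nest corners [array([184.51287652, 154.12704537]), array([191.08780719, 201.45866812]), array([193.38534748, 310.46737755])]
pin tri (array([0.60734392, 0.09973836, 
[... 418 characters left out ...]
p.float64(0.0676627339070337), np.float64(0.03621058650426407), np.float64(0.06774506150089643), np.float64(0.035659324214967175)] c [ 0.62070052 -0.19540732  0.033     ]
block tri [(array([ 0.60020382, -0.1644464 ,  0.03263197]), [np.float64(0.0013879566619981803), np.float64(0.0013879566619983646)]), (array([ 0.58328727, -0.19637384,  0.03058008]), [np.float64(0.0006420047593884402), np.float64(0.0006420047593885357)]), (array([ 0.64298627, -0.22708821,  0.02695026]), [np.float64(0.001004498910652846), np.float64(0.0010044989106526882)]), (array([ 0.65957573, -0.19563802,  0.0302555 ]), [np.float64(0.00019754735733608383), np.float64(0.00019754735733624554)])]
block yaw y -27.6952335170273
```

Run:
```python
from h import *
T=load('top0.json');S=load('scene0.json')
for n,a,b in [('board near right',(238,108),(350,164)),('lampend',(98,276),(196,183)),('lamp elbow',(40,340),(132,190)),('lampbase',(75,352),(130,233)),('lamp left',(0,279),(150,165))]:
    print(n,[x if i else x.round(3) for i,x in enumerate(tri(ray(T,*a),ray(S,*b)))])
s=manip.state();M=q2R(s['tool_rot']);print(M.round(3))
t=cv2.imread('pics/top0.png');s=cv2.imread('pics/scene0.png')
cv2.imwrite('pics/z5.png',cv2.resize(s[100:260,20:220],None,fx=3.7,fy=3.7,interpolation=cv2.INTER_CUBIC))
```

```text
board near right [array([0.773, 0.02 , 0.173]), [np.float64(0.0009176689954741393), np.float64(0.000917668995473903)]]
lampend [array([0.49 , 0.257, 0.131]), [np.float64(0.0013647864196106108), np.float64(0.0013647864196106756)]]
lamp elbow [array([0.374, 0.361, 0.112]), [np.float64(0.004812219100980698), np.float64(0.004812219100980575)]]
lampbase [array([0.344, 0.349, 0.009]), [np.float64(0.004405008288992579), np.float64(0.004405008288992527)]]
lamp left [array([0.465, 0.43 , 0.137]), [np.float64(0.01771665490759071), np.float64(0.01771665490759056)]]
[[ 0.347  0.938 -0.001]
 [ 0.938 -0.347 -0.001]
 [-0.002 -0.    -1.   ]]
```

View pics/z5.png

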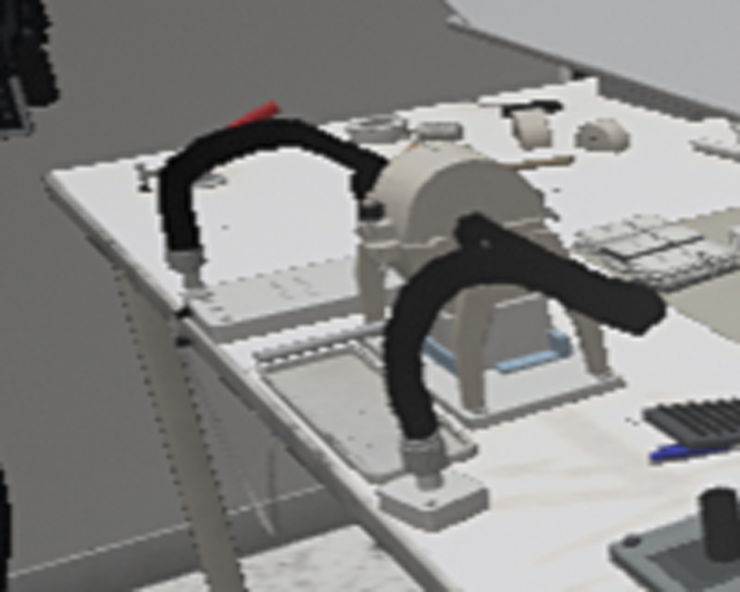

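```bash
python3 -m crank '[[0,0,-3,0],[0,0,-4,0],[0,0,-4,0],[0,0,-4,0],[0,0,-2,0],[-2,3,0,0],[-2,3.3,0,0],[-2,3.3,0,0],[-2,3.3,0,0],[-2,3.3,0,0]]' 1; python3 -m crank '[[-2,3.3,0,0],[-2,3.3,0,0],[-2,3.3,0,0],[-2,3.3,0,0],[-2,3.3,0,0],[-2,3.3,0,0],[-2,3.3,0,0],[-2,3.3,0,0],[-2,3.3,0,0],[-2,3.3,0,0]]'; python3 -c "
from h import *
print(manip.state())"
```

```text
time: 0.98
tool_pos: [0.3348, 0.4345, 0.401]
tool_rot: [0.0, 0.821, 0.572, -0.0]
contact_force: [0.6, 0.4, 0.7]
gripper_width: 1.001
time: 1.82
tool_pos: [0.575, 0.1321, 0.401]
tool_rot: [-0.0, 0.821, 0.571, -0.0]
contact_force: [0.3, 0.3, 0.1]
gripper_width: 1.003
{'time': 1.8167, 'joint_pos': array([ 9.95928258e-02, -7.44488654e-02,  1.46164894e+00,  1.07969243e-04,
        1.75476230e+00, -1.11618485e+00]), 'joint_vel': array([-0.68188178,  0.44978382, -0.42197057,  0.00398468, -0.02986041,
       -0.6765718 ]), 'joint_efforts': array([  2.39161626, -37.82809138, -36.59022689,  -0.12160881,
         0.14033893,   0.54322064]), 'tool_pos': array([0.57502146, 0.13205744, 0.4009746 ]), 'tool_rot': array([-1.36335185e-04,  8.20849957e-01,  5.71143862e-01, -1.35658422e-04]), 'contact_force': array([0.34967306, 0.29926095, 0.09991239]), 'ft_torque': array([0.00941436, 0.04014996, 0.0656523 ]), 'gripper_width': 1.0033399583615676}
```

```bash
python3 -m crank '[[0,0,2,-1],[0,0,3,-1],[0,0,3,-1],[0,0,2,-0.3],[0,0,0,0],[0,0,0,0]]'; python3 -c "
from h import *
f=grab('wrist','w1');save(f,'w1.json');print(f['position'],f['orientation'])"
```

```text
time: 2.32
tool_pos: [0.5735, 0.1337, 0.2997]
tool_rot: [-0.001, 0.711, 0.703, -0.001]
contact_force: [0.2, 0.4, 0.9]
gripper_width: 0.999
[0.50751663 0.13459766 0.44160088] [ 0.70469885 -0.09279031 -0.09230864  0.69732962]
```

View pics/w1.png

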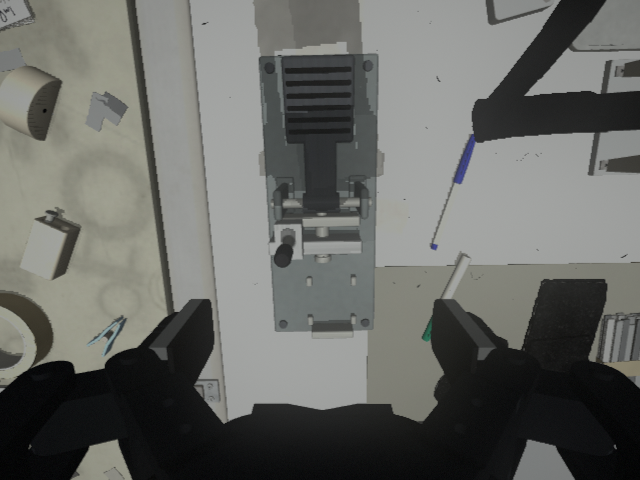

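Run:
```python
from h import *
t=cv2.imread('pics/w1.png')
cv2.imwrite('pics/z6.png',cv2.resize(np.clip(t[40:345,245:390].astype(float)*1.5,0,255).astype('uint8'),None,fx=1.95*2,fy=1.95*2,interpolation=cv2.INTER_CUBIC)[595:,:])
cv2.imwrite('pics/z7.png',cv2.resize(np.clip(t[40:345,245:390].astype(float)*1.5,0,255).astype('uint8'),None,fx=1.95*2,fy=1.95*2,interpolation=cv2.INTER_CUBIC)[:595,:])
```

```text
(no output)
```

View pics/z6.png

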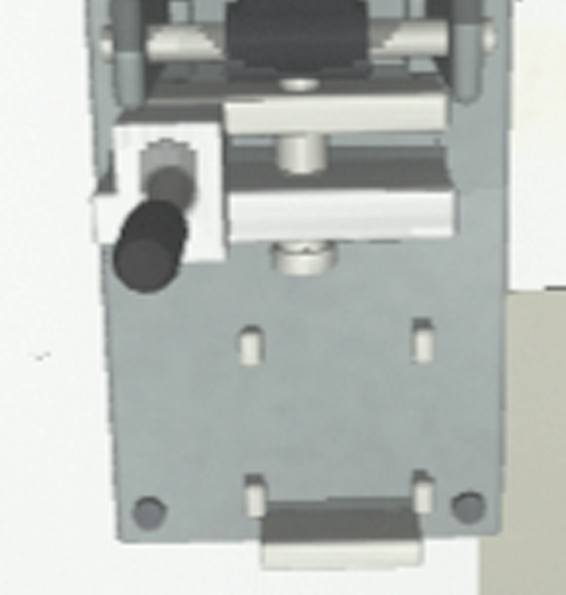

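View pics/z7.png

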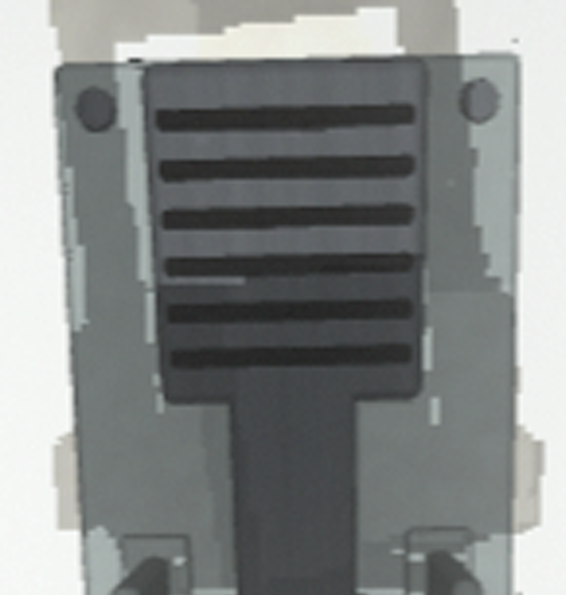

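Run:
```python
from h import *
F=load('w1.json');T=load('top0.json');S=load('scene0.json')
z=lambda u,v:(245+(u+.5)/3.9-.5,40+(v+.5)/3.9-.5)
z6=lambda u,v:z(u,v+595)
C=dict(FR=onz(F,*z(56,62),.012),FL=onz(F,*z(521,55),.012),BR=onz(F,*z6(119,542),.012),BL=onz(F,*z6(499,533),.012))
for k in C: print(k,C[k].round(4))
n=np.linalg.norm
print(n(C['FR']-C['FL']),n(C['BR']-C['BL']),n(C['FR']-C['BR']),n(C['FL']-C['BL']))
yd=C['BR']-C['FR']+C['BL']-C['FL'];yd/=n(yd);xd=C['FR']-C['FL']+C['BR']-C['BL']
print(np.degrees(np.arctan2(yd[1],yd[0])),np.degrees(np.arctan2(xd[1],xd[0]))+90)
yd=np.array([np.cos(np.radians(.45)),np.sin(np.radians(.45)),0])
xx=np.array([yd[1],-yd[0],0]);O=sum(C.values())/4-.015*yd;O[2]=0
W=lambda x,y,z:O+xx*x+yd*y+np.array([0,0,z])
print('O',O,'pin',W(.035,.041,.138),'nest',W(-.01,.134,.012))
print('stops front y ~114 z.02', [onz(F,*z6(*p),.02) for p in [(250,352),(423,348)]],'expect mid',W(-.01,.114,.02))
print('fence top inner?',[onz(F,*z6(*p),.048) for p in [(262,545),(422,540)]],W(-.01,.1668,.048))
pt=z6(146,264)
print('pin top pix',pt, onz(F,*pt,.138))
top=(140+(166.5)/3.1-.5,140+(211.5)/3.1-.5); sc=(170+453.5/4.4-.5,170+80/4.4-.5)
print(tri(ray(F,*pt),ray(T,*top)),tri(ray(F,*pt),ray(S,*sc)),tri(ray(F,*pt),ray(T,*top),ray(S,*sc)))
print('tread corners', [onz(F,*z(*p),.11) for p in [(147,62),(425,60)]],[onz(F,*z(*p),.09) for p in [(165,400),(420,400)]],W(0,-.131,.1),W(0,-.059,.1))
```

```text
FR [0.4138 0.0683 0.012 ]
FL [0.4134 0.196  0.012 ]
BR [0.7409 0.0712 0.012 ]
BL [0.7389 0.1982 0.012 ]
0.12771074682264094 0.12701575463878084 0.3270518709427456 0.3255262262523138
0.46066533006286386 0.5379614577364435
O [0.56176645 0.13331746 0.        ] pin [0.60304007 0.09864055 0.138     ] nest [0.69568378 0.14436957 0.012     ]
stops front y ~114 z.02 [array([0.67052327, 0.11674006, 0.02      ]), array([0.66976039, 0.17140688, 0.02      ])] expect mid [0.6756844  0.14421249 0.02      ]
fence top inner? [array([0.72281847, 0.12034843, 0.048     ]), array([0.72165121, 0.16938612, 0.048     ])] [0.72848277 0.14462718 0.048     ]
pin top pix (282.06410256410254, 259.88461538461536) [0.60365929 0.09888597 0.138     ]
(array([0.60659598, 0.09863398, 0.13277543]), [np.float64(0.0012872283649381867), np.float64(0.001287228364938076)]) (array([0.60545738, 0.09816298, 0.13411712]), [np.float64(0.0005949576517559203), np.float64(0.0005949576517558293)]) (array([0.60634571, 0.09856331, 0.13391024]), [np.float64(0.0013420133564530107), np.float64(0.0012699297486142506), np.float64(0.00011072331062447206)])
tread corners [array([0.43541126, 0.10269551, 0.11      ]), array([0.43563112, 0.16164875, 0.11      ])] [array([0.50432302, 0.10222387, 0.09      ]), array([0.50495579, 0.16297424, 0.09      ])] [0.43077049 0.1322886  0.1       ] [0.50276827 0.13285408 0.1       ]
```

```bash
python3 -m crank '[[-1.7,1.6,1,-0.2],[-1.8,1.6,2,0],[0,0,3,0],[0,0,3,0],[0,0,0,0],[0,0,0,0]]'; python3 -c "
from h import *
f=grab('wrist','w2');save(f,'w2.json');f=grab('scene','s2')
import cv2;s=cv2.imread('pics/s2.png');cv2.imwrite('pics/s2z.png',cv2.resize(s[100:260,170:370],None,fx=3.7,fy=3.7))"
```

```text
time: 2.87
tool_pos: [0.6062, 0.0989, 0.2117]
tool_rot: [-0.0, 0.703, 0.711, -0.0]
contact_force: [0.7, 0.4, 0.3]
gripper_width: 0.997
```

View pics/w2.png

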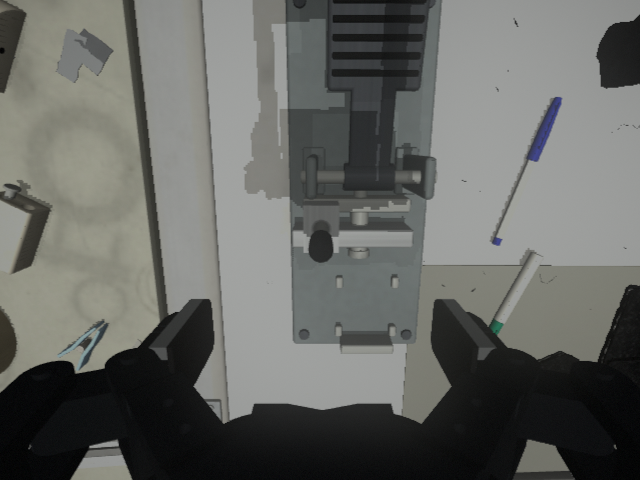

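View pics/s2z.png

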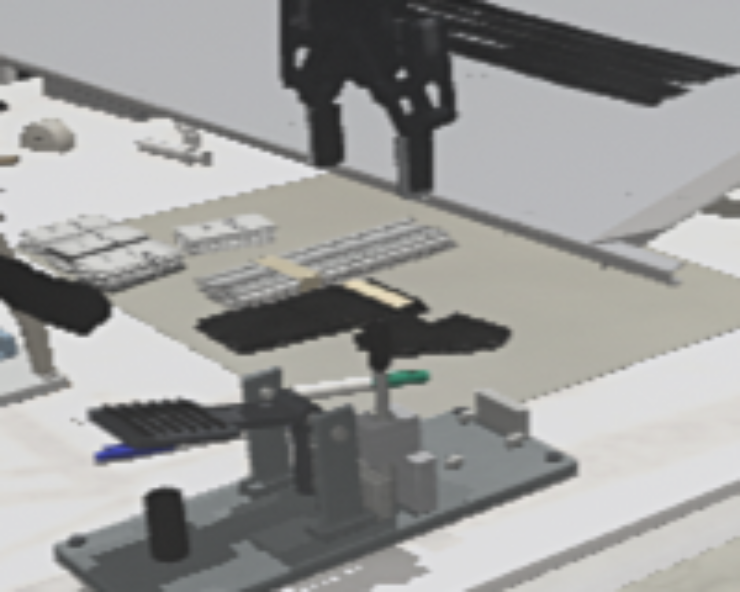

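```bash
python3 -m crank '[[0,0,3,0],[0,0,3,0],[0,0,2.5,0],[0,0,2,0],[0,0,0,0],[0,0,0,0]]'; python3 -c "
from h import *
f=grab('wrist','w3');save(f,'w3.json')
s=grab('scene','s3')['img'];cv2.imwrite('pics/s3z.png',cv2.resize(s[100:260,170:370,::-1],None,fx=3.7,fy=3.7))"
```

```text
time: 3.47
tool_pos: [0.6072, 0.0992, 0.1082]
tool_rot: [0.001, 0.703, 0.711, 0.001]
contact_force: [-0.3, 0.2, -0.5]
gripper_width: 0.999
```

View pics/w3.png

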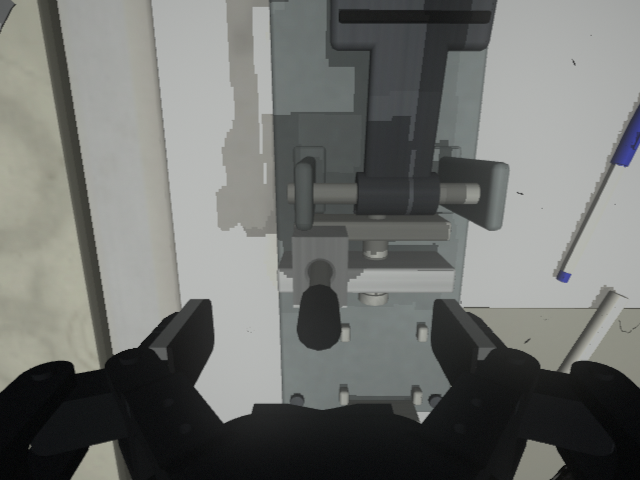

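View pics/s3z.png

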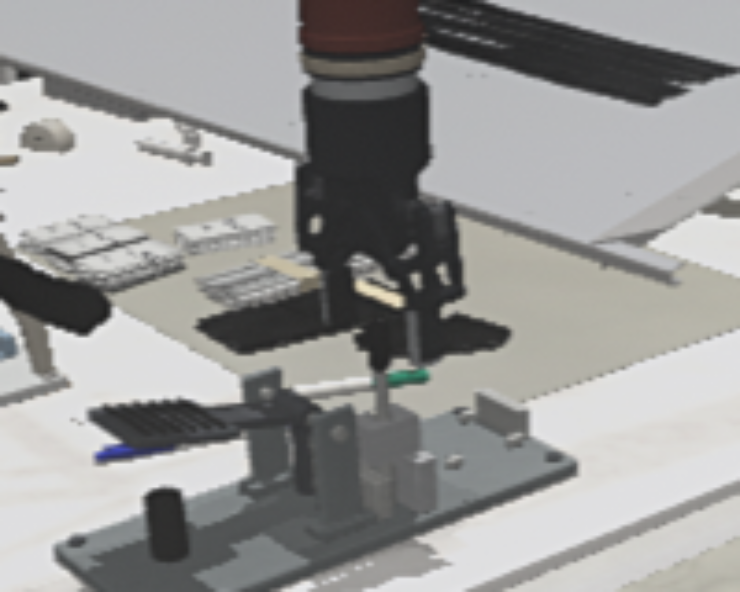

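```bash
python3 - <<'E'
from h import *
F=load('w3.json')
print(onz(F,319,331,.138),onz(F,319,331,.134)); print(tri(ray(F,319,331),ray(load('w1.json'),282.06,259.88)))
E
python3 -m crank '[[0,-0.1,0.2,0],[0,0,0,0],[0,0,0,0],[0,0,0,0],[0,0,0,0],[0,0,0,0],[0,0,0,0],[0,0,0,0]]' 0; python3 -c "
from h import *
f=grab('wrist','w4')"
```

```text
[0.60203853 0.09829082 0.138     ] [0.60424288 0.09828408 0.134     ]
(array([0.60566229, 0.09820113, 0.13151659]), [np.float64(9.045082669330354e-05), np.float64(9.045082669325335e-05)])
time: 4.23
tool_pos: [0.6055, 0.0988, 0.1046]
tool_rot: [0.0, 0.703, 0.711, 0.0]
contact_force: [0.5, 0.2, 2.0]
gripper_width: 0.165
```

View pics/w4.png

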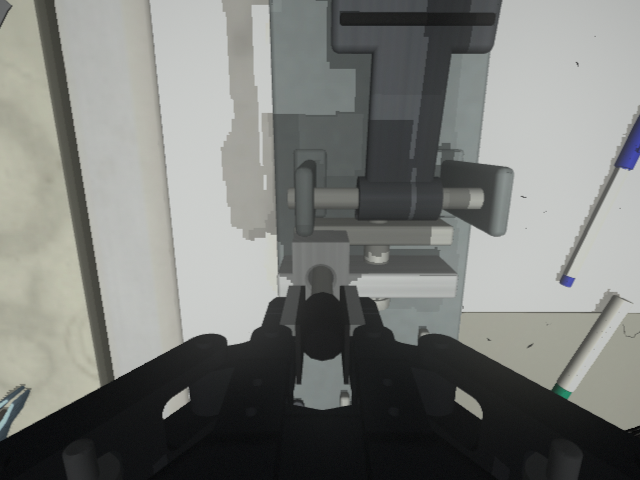

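```bash
python3 -m crank '[[0,0,-1,0],[0,0,-2,0],[0,0,-3,0],[0,0,-3,0],[0,0,-3,0],[0,0,-2,0],[0,0,0,0],[0,0,0,0]]'; python3 -c "
from h import *
f=grab('wrist','w5')
s=grab('scene','s5')['img'];cv2.imwrite('pics/s5z.png',cv2.resize(s[100:260,170:370,::-1],None,fx=3.7,fy=3.7))"
```

```text
time: 4.95
tool_pos: [0.606, 0.099, 0.2463]
tool_rot: [0.001, 0.703, 0.711, 0.001]
contact_force: [-1.5, 0.0, -0.9]
gripper_width: 0.168
```

View pics/s5z.png

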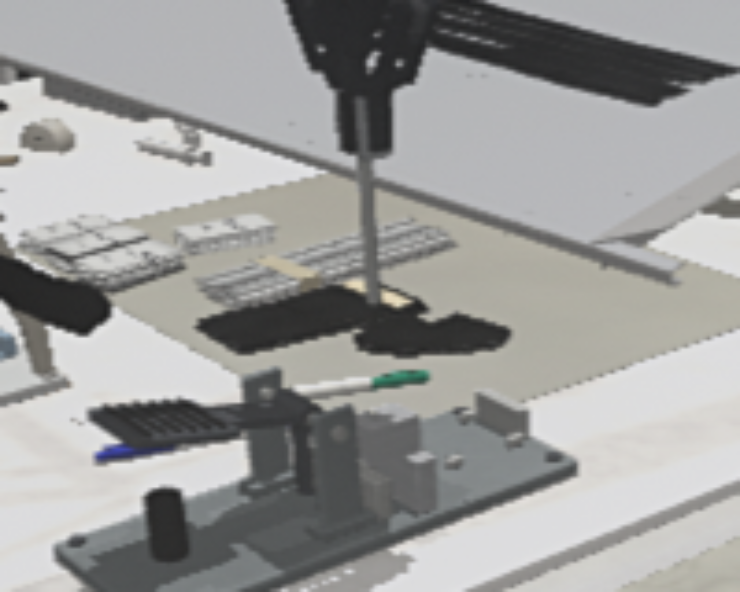

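```bash
python3 -m crank '[[-2,-0.3,0,0],[-3.5,-0.5,0,0],[-3.8,-0.6,0,0],[-3.8,-0.6,0,0],[-3.8,-0.6,0,0],[-3.8,-0.6,0,0],[-3.8,-0.6,0,0],[-3.8,-0.6,0,0],[-3.8,-0.6,0,0],[-3.8,-0.6,0,0]]';  python3 -m crank '[[-3.5,-0.5,0,0],[-2.5,-0.4,0,0],[-1.2,-0.2,0,0],[0,0,0,0],[0,0,0,0]]'; python3 -c "
from h import *
f=grab('wrist','w6');save(f,'w6.json')
f=grab('top','t6');save(f,'t6.json')
s=grab('scene','s6')['img'];cv2.imwrite('pics/s6z.png',cv2.resize(s[180:360,270:470,::-1],None,fx=3.3,fy=3.3))"
```

```text
time: 5.88
tool_pos: [0.5519, -0.2619, 0.2415]
tool_rot: [-0.002, 0.703, 0.711, -0.0]
contact_force: [0.7, -0.5, -0.3]
gripper_width: 0.167
time: 6.3
tool_pos: [0.5429, -0.3321, 0.2426]
tool_rot: [-0.002, 0.703, 0.711, 0.0]
contact_force: [-0.8, 0.5, -0.6]
gripper_width: 0.169
```

View pics/s6z.png

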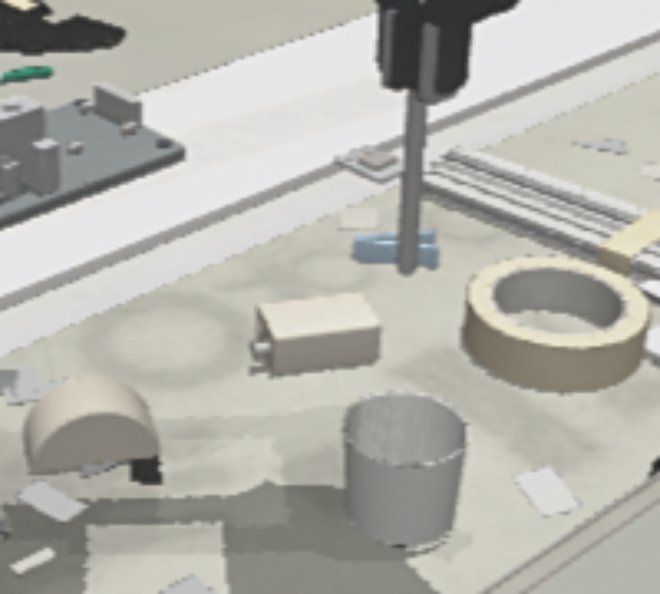

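View pics/w6.png

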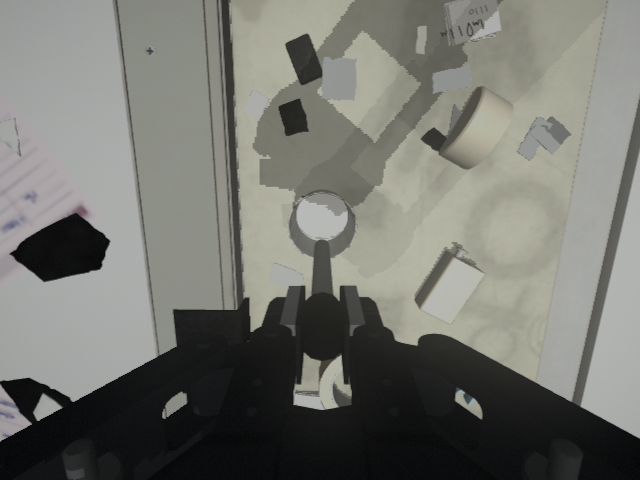

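Run:
```python
from h import *
F=load('w6.json')
s=cv2.imread('pics/w6.png');cv2.imwrite('pics/w6z.png',cv2.resize(np.clip(s[180:360,270:380].astype(float)*1.5,0,255).astype('uint8'),None,fx=3.3,fy=3.3,interpolation=cv2.INTER_CUBIC))
print('cup rim',onz(F,322.5,222.5,.059), 'foot',onz(F,321,247,.15))
print(tri(ray(F,322.5,222.5),ray(load('top0.json'),300+414/3.1-.3,130+375/3.1-.3),ray(load('scene0.json'),392.8,309.8)))
```

```text
cup rim [ 0.54491245 -0.33071074  0.059     ] foot [ 0.54251899 -0.33218475  0.15      ]
(array([ 0.54612339, -0.3316638 ,  0.05669885]), [np.float64(0.0012045084629362804), np.float64(0.0008960256177153716), np.float64(0.002046509045958672)])
```

View pics/w6z.png

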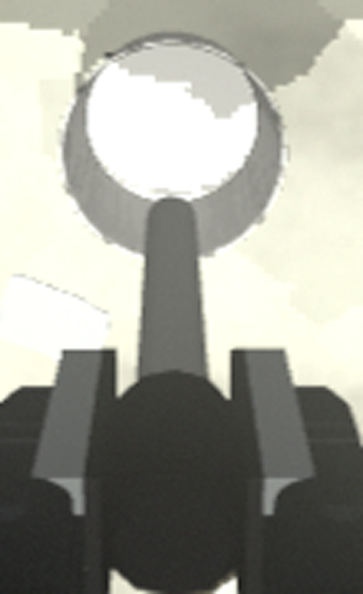

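```bash
python3 -m crank '[[0,0.3,1.5,0],[0,0,3,0],[0,0,3,0],[0,0,3,0],[0,0,1.5,0],[0,0,1,0],[0,0,0.5,0],[0,0,0,0],[0,0,0,0]]'
```

```text
time: 7.2
tool_pos: [0.5473, -0.3334, 0.1109]
tool_rot: [0.001, 0.703, 0.711, 0.0]
contact_force: [0.4, 0.7, -0.2]
gripper_width: 0.167
```

```bash
python3 -m crank '[[0,0,0.3,0],[0,0,0.2,0],[0,0,0,0],[0,0,0,0]]'; python3 -c "
from h import *
grab('wrist','w7')"
```

```text
time: 7.53
tool_pos: [0.5465, -0.3331, 0.1048]
tool_rot: [0.0, 0.703, 0.711, 0.0]
contact_force: [0.6, 0.1, -0.3]
gripper_width: 0.169
```

View pics/w7.png

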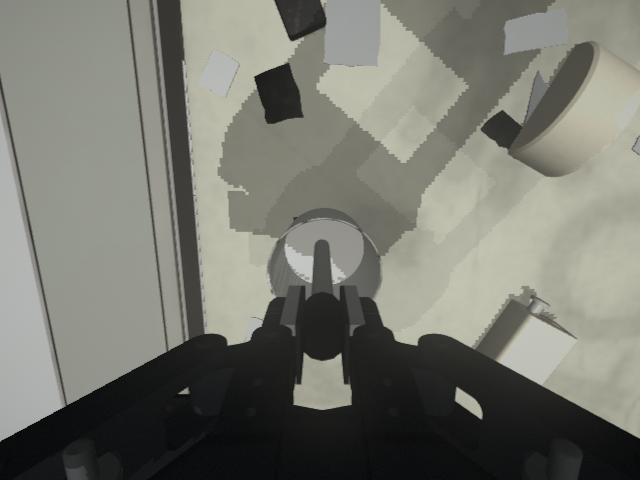

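```bash
python3 -m crank '[[0,0,0.2,0],[0,0,0,0],[0,0,0,0],[0,0,-0.5,0],[0,0,-2,0],[0,0,-3,0],[0,0,-3,0],[0,0,-3,0],[0,0,-2,0],[0,0,0,0]]' 1; python3 -c "
from h import *
f=grab('wrist','w8');save(f,'w8.json')
s=grab('scene','s8')['img'];cv2.imwrite('pics/s8z.png',cv2.resize(s[180:360,270:470,::-1],None,fx=3.3,fy=3.3))"
```

```text
time: 8.42
tool_pos: [0.5487, -0.3347, 0.245]
tool_rot: [0.006, 0.703, 0.711, 0.001]
contact_force: [0.3, 0.0, 0.9]
gripper_width: 1.002
```

View pics/s8z.png

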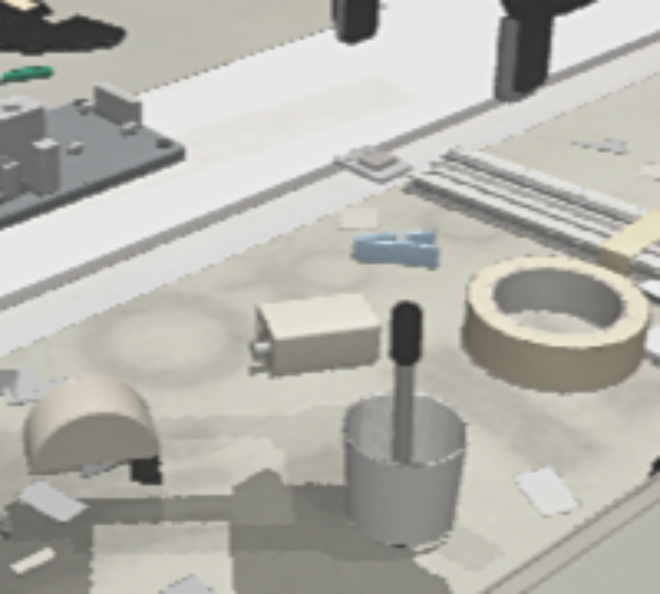

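View pics/w8.png

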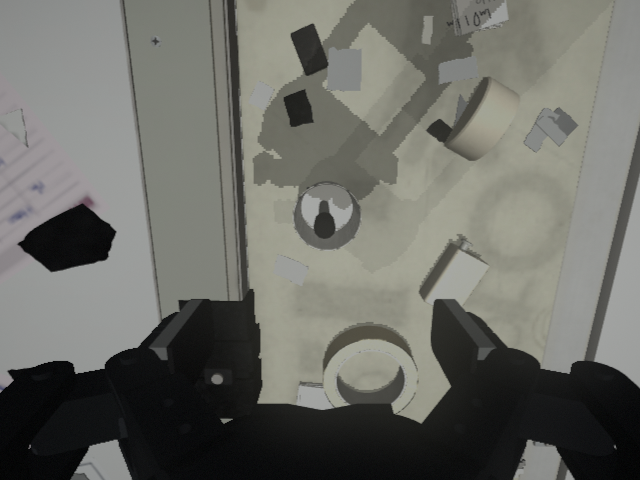

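```bash
python3 -m crank '[[2.8,1.4,0,0],[3.7,2,0,0],[3.7,2,0,0],[3.6,1.9,0,0],[0,0,0,1],[0,0,0,1],[0,0,0,1],[0,0,0,1],[0,0,0,0.7],[0,0,0,0]]'; python3 -m crank '[[0,0,0,0],[0,0,0,0]]'; python3 -c "
from h import *
f=grab('wrist','w9');save(f,'w9.json')"
```

```text
time: 9.35
tool_pos: [0.6163, -0.1942, 0.2344]
tool_rot: [-0.002, 0.855, 0.518, -0.001]
contact_force: [0.3, -0.5, -0.6]
gripper_width: 1.001
time: 9.52
tool_pos: [0.6168, -0.1945, 0.2358]
tool_rot: [-0.001, 0.855, 0.519, -0.001]
contact_force: [0.2, 0.3, -0.1]
gripper_width: 1.003
```

View pics/w9.png

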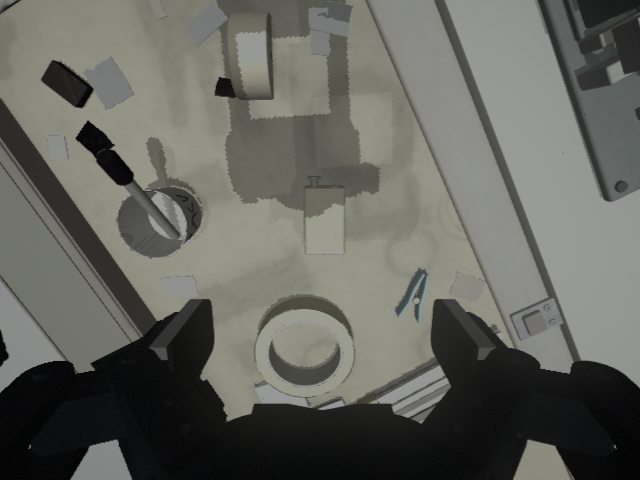

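Run:
```python
from h import *
s=cv2.imread('pics/w9.png');z=s[165:270,280:370]
cv2.imwrite('pics/w9z.png',cv2.resize(z,None,fx=5.5,fy=5.5,interpolation=cv2.INTER_CUBIC))
```

```text
(no output)
```

View pics/w9z.png

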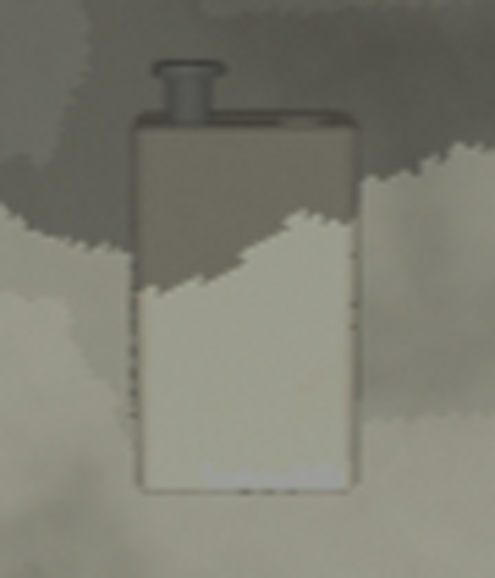

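Run:
```python
from h import *
F=load('w9.json');T=load('top0.json');S=load('scene0.json')
z=lambda u,v:(280+(u+.5)/5.5-.5,165+(v+.5)/5.5-.5)
P=[(134,125),(358,125),(355,492),(138,492)]
w=[onz(F,*z(*p),.033) for p in P]; n=np.linalg.norm
print(np.round(w,4),[n(w[i]-w[i-1]) for i in range(4)],'c',sum(w)/4)
y=w[2]-w[1]+w[3]-w[0];print(np.degrees(np.arctan2(y[1],y[0])))
t4=lambda u,v:(300+(u+.5)/3.1-.5,130+(v+.5)/3.1-.5); s3=lambda u,v:(250+(u+.5)/4.4-.5,240+(v+.5)/4.4-.5)
for p,a,b in zip(P,[(184,317),(132,290),(183,196),(234,222)],[(452,186),(433,140),(572,128),(594,175)]): print(tri(ray(F,*z(*p)),ray(T,*t4(*a)),ray(S,*s3(*b))))
M=q2R(manip.state()['tool_rot']);print(M.round(4),np.degrees(np.arctan2(M[1,1],M[0,1])))
c=sum(w)/4;d=c-manip.state()['tool_pos'];print('tool d cm',M.T@d*100)
```

```text
[[ 0.5843 -0.1964  0.033 ]
 [ 0.602  -0.1624  0.033 ]
 [ 0.6603 -0.1922  0.033 ]
 [ 0.6424 -0.2267  0.033 ]] [np.float64(0.06545429519342953), np.float64(0.03827229056125279), np.float64(0.06546122496050684), np.float64(0.03891854332565671)] c [ 0.6222471  -0.19441863  0.033     ]
-27.27639373408234
(array([ 0.58378694, -0.19639238,  0.03039072]), [np.float64(0.0007862053387162369), np.float64(0.0010526629549819447), np.float64(0.00027639257114665474)])
(array([ 0.60120025, -0.16345384,  0.03183479]), [np.float64(0.0013736141572286912), np.float64(0.0019784627409060586), np.float64(0.0013281119542679191)])
(array([ 0.66072274, -0.19420145,  0.02917619]), [np.float64(0.0018792926474444332), np.float64(0.0017578985915079604), np.float64(0.0004744775183137064)])
(array([ 0.64322656, -0.22730662,  0.02710323]), [np.float64(0.0007033605206208075), np.float64(0.0006537767864416962), np.float64(0.0013564297409295774)])
[[ 4.612e-01  8.873e-01 -1.500e-03]
 [ 8.873e-01 -4.612e-01  6.000e-04]
 [-1.000e-04 -1.700e-03 -1.000e+00]] -27.462607419674093
tool d cm [ 0.26527624  0.49351483 20.32012718]
```

```bash
python3 -m crank '[[0.2,0.4,2,0],[0,0,3.5,0],[0,0,3.5,0],[0,0,3.5,0],[0,0,3.5,0],[0,0,3,0],[0,0,2,0],[0,0,1,0],[0,0,0,0],[0,0,0,0]]'; python3 -c "
from h import *
f=grab('wrist','w10');save(f,'w10.json')"
```

```text
time: 10.4
tool_pos: [0.6221, -0.195, 0.0177]
tool_rot: [0.0, 0.855, 0.519, 0.0]
contact_force: [0.2, -0.1, 0.4]
gripper_width: 1.004
```

View pics/w10.png

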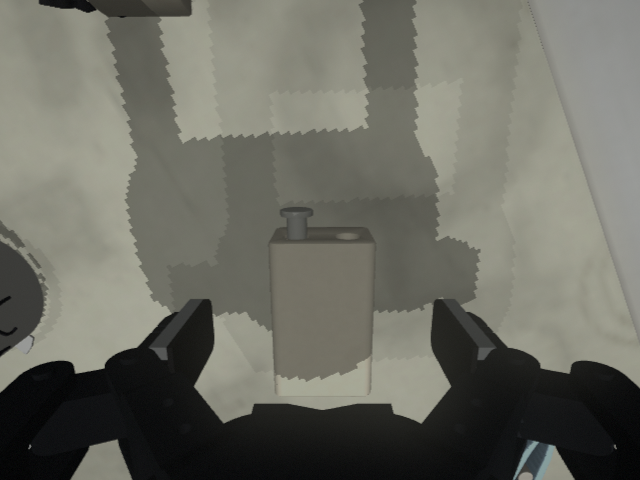

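```bash
python3 -m crank '[[0,0,0.5,0],[0,0,0.3,0],[0,0,0,0]]'; python3 -m crank '[[0,0,0,0],[0,0,0,0],[0,0,0,0],[0,0,0,0],[0,0,0,0],[0,0,0,0]]' 0;  python3 -m crank '[[0,0,-0.5,0],[0,0,-1.5,0],[0,0,-3,0],[0,0,-3,0],[0,0,-3,0],[0,0,-3,0],[0,0,-2,0],[0,0,0,0],[0,0,0,0]]'; python3 -c "
from h import *
f=grab('wrist','w11');save(f,'w11.json')"
```

```text
time: 10.7
tool_pos: [0.6221, -0.1949, 0.0098]
tool_rot: [0.0, 0.855, 0.519, 0.0]
contact_force: [-0.5, -0.6, -0.7]
gripper_width: 1.003
time: 11.2
tool_pos: [0.6223, -0.195, 0.0098]
tool_rot: [0.0, 0.855, 0.519, 0.0]
contact_force: [-0.1, -0.3, 0.9]
gripper_width: 0.454
time: 11.95
tool_pos: [0.6226, -0.1951, 0.1714]
tool_rot: [0.001, 0.855, 0.519, 0.001]
contact_force: [0.3, 0.7, -2.2]
gripper_width: 0.455
```

View pics/w11.png

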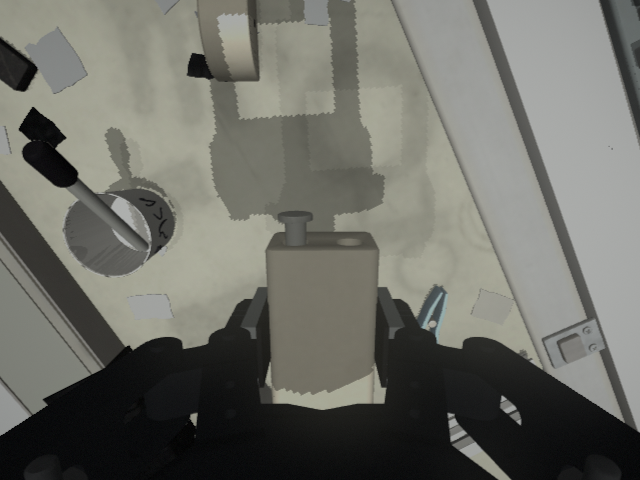

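```bash
python3 -m crank '[[0,0,0,-0.6],[0,0,0,-1],[0,0,0,-1],[0,0,0,-1],[0,0,0,-1],[0,0,0,0],[2,0.4,0,0],[3.5,0.8,0,0],[3.8,0.8,0,0],[3.8,0.8,0,0]]'; python3 -m crank '[[3.8,0.8,0,0],[3.8,0.8,0,0],[3.8,0.8,0,0],[3.5,0.8,0,0],[2.8,0.6,0,0],[1.6,0.3,0,0],[0.8,0.2,0,0],[0,0,0,0],[0,0,0,0],[0,0,0,0]]'; python3 -c "
from h import *
f=grab('wrist','w12');save(f,'w12.json')
M=q2R(manip.state()['tool_rot']);print(M.round(4),np.degrees(np.arctan2(M[1,1],M[0,1])))"
```

```text
time: 12.83
tool_pos: [0.6486, -0.0626, 0.1669]
tool_rot: [-0.002, 0.708, 0.706, -0.001]
contact_force: [0.9, 0.2, -1.0]
gripper_width: 0.456
time: 13.67
tool_pos: [0.6923, 0.1355, 0.1689]
tool_rot: [-0.0, 0.707, 0.707, -0.001]
contact_force: [0.1, -0.2, -1.0]
gripper_width: 0.457
[[ 1.1e-03  1.0e+00 -5.0e-04]
 [ 1.0e+00 -1.1e-03 -5.0e-04]
 [-6.0e-04 -5.0e-04 -1.0e+00]] -0.06447541177089045
```

View pics/w12.png

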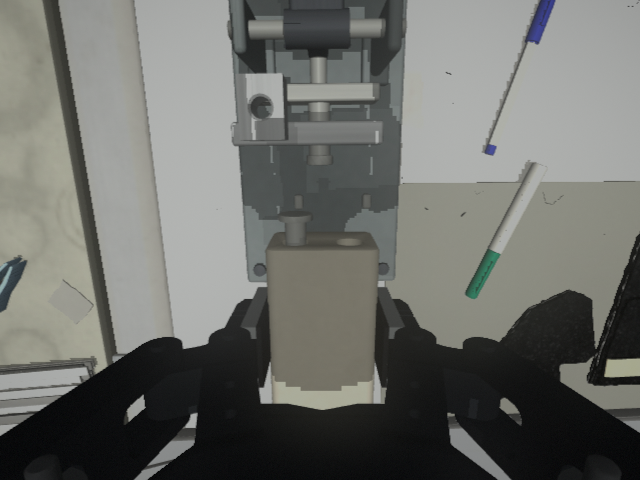

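Run:
```python
from h import *
s=cv2.imread('pics/w12.png');cv2.imwrite('pics/w12z.png',cv2.resize(np.clip(s[80:290,225:410].astype(float)*1.6,0,255).astype('uint8'),None,fx=2.8,fy=2.8,interpolation=cv2.INTER_CUBIC))
```

```text
(no output)
```

View pics/w12z.png

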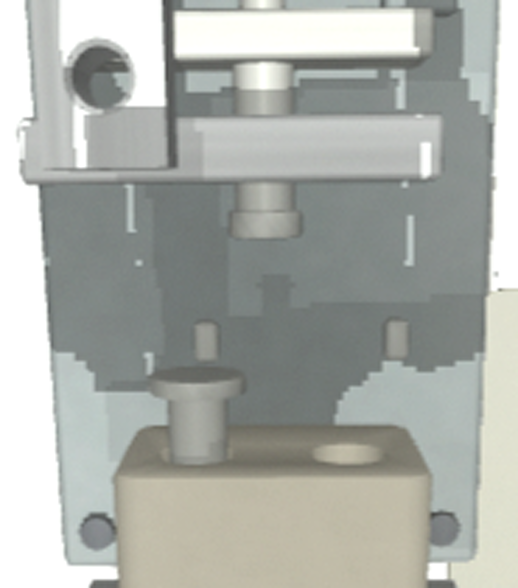

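Run:
```python
from h import *
F=load('w12.json');W1=load('w1.json')
z=lambda u,v:(225+(u+.5)/2.8-.5,80+(v+.5)/2.8-.5)
print('sleeve',onz(F,*z(100,77),.076))
z6=lambda u,v:(245+(u+.5)/3.9-.5,40+(v+595.5)/3.9-.5)
print('stops',[onz(F,*z(*p),.02) for p in [(206,336),(397,334)]])
print([tri(ray(F,*z(*a)),ray(W1,*z6(*b))) for a,b in [((206,336),(250,346)),((397,334),(424,342))]])
print('ram tip',onz(F,*z(266,225),.026), tri(ray(F,*z(266,238)),ray(W1,*z6(304,272))))
print('back corners',[onz(F,*z(*p),.012) for p in [(68,563),(474,557)]])
print('bush flange if z=TCP-.0048+.014',onz(F,*z(198,380),.1689+.0092))
# block top-face edges front top
print([onz(F,*z(*p),.1689+.0232) for p in [(116,472),(430,470)]])
```

```text
sleeve [0.60412198 0.09860379 0.076     ]
stops [array([0.66854094, 0.11682908, 0.02      ]), array([0.66802713, 0.17135949, 0.02      ])]
[(array([0.66856984, 0.11679497, 0.01981986]), [np.float64(2.239371872517456e-05), np.float64(2.2393718725182434e-05)]), (array([0.66825654, 0.17167852, 0.01858296]), [np.float64(0.00014621599496922178), np.float64(0.0001462159949692699)])]
ram tip [0.63738827 0.1340861  0.026     ] (array([0.64058404, 0.134098  , 0.03103041]), [np.float64(9.617374393801647e-06), np.float64(9.617374393761617e-06)])
back corners [array([0.74066323, 0.07201027, 0.012     ]), array([0.73881961, 0.1984471 , 0.012     ])]
bush flange if z=TCP-.0048+.014 [0.65114208 0.12601118 0.1781    ]
[array([0.65972743, 0.11692915, 0.1921    ]), array([0.65951931, 0.15480339, 0.1921    ])]
```

```bash
python3 -m crank '[[0.4,0,0,0],[0.45,0,0,-0.1],[0,0,2,0],[0,0,3,0],[0,0,3,0],[0,0,1.5,0],[0,0,0,0],[0,0,0,0],[0,0,0,0]]'; python3 -c "
from h import *
f=grab('wrist','w13');save(f,'w13.json')
s=grab('scene','s13')['img'];cv2.imwrite('pics/s13z.png',cv2.resize(s[100:260,170:370,::-1],None,fx=3.7,fy=3.7))
M=q2R(manip.state()['tool_rot']);print(np.degrees(np.arctan2(M[1,1],M[0,1])))"
```

```text
time: 14.47
tool_pos: [0.6939, 0.1459, 0.0766]
tool_rot: [0.001, 0.703, 0.711, 0.001]
contact_force: [-0.0, -0.2, -0.2]
gripper_width: 0.455
0.6732259291544079
```

View pics/w13.png

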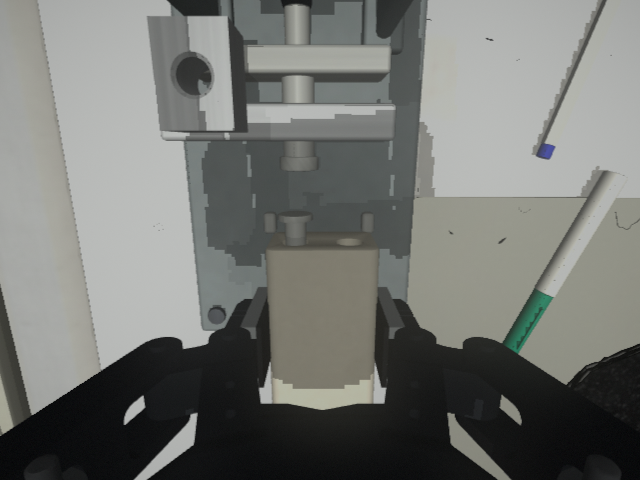

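View pics/s13z.png

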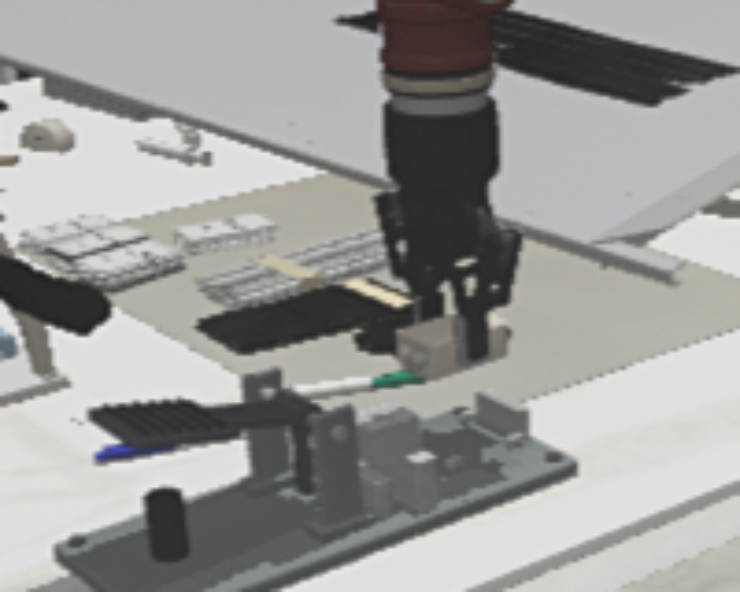

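```bash
python3 - <<'E'
from h import *
F=load('w13.json')
print([onz(F,*p,.02) for p in [(269.5,223),(367.5,222)]],[onz(F,*p,.0766+.0232) for p in [(267,249),(378,248)]])
E
python3 -m crank '[[-0.15,-0.1,1,0],[0,0,2,0],[0,0,1,0],[0,0,0,0],[0,0,0,0],[0,0,0,0]]';python3 -c "
from h import *
f=grab('wrist','w14');save(f,'w14.json')"
```

```text
[array([0.67018015, 0.11685795, 0.02      ]), array([0.66899995, 0.17119667, 0.02      ])] [array([0.66173245, 0.12721258, 0.0998    ]), array([0.66096158, 0.16468192, 0.0998    ])]
time: 15.07
tool_pos: [0.6919, 0.1443, 0.035]
tool_rot: [0.0, 0.703, 0.711, 0.0]
contact_force: [-0.0, -0.7, -1.2]
gripper_width: 0.455
```

View pics/w14.png

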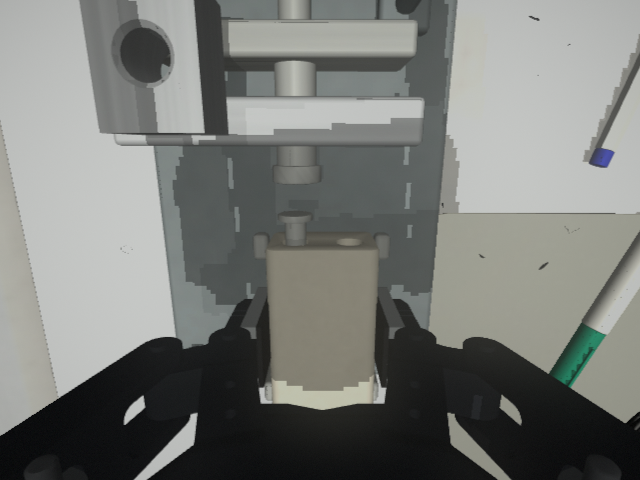

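```bash
python3 -m crank '[[0,0,0.8,0],[0,0,0.5,0],[0,0,0.3,0],[0,0,0.1,0],[0,0,0,0],[0,0,0,0]]'
```

```text
time: 15.62
tool_pos: [0.6914, 0.1443, 0.0172]
tool_rot: [-0.0, 0.703, 0.711, -0.0]
contact_force: [0.3, 0.3, -2.8]
gripper_width: 0.458
```

```bash
python3 -m crank '[[0,0,0,0],[0,0,0,0],[0,0,0,0],[0,0,0,0],[0,0,0,0],[0,0,-1,0],[0,0,-2,0],[0,0,-3,0],[0,0,-3,0],[0,0,-3,0]]' 1;python3 -m crank '[[0,-2,-3,0],[0,-3,0,0],[0,0,0,0],[0,0,0,0]]';python3 -c "
from h import *
f=grab('wrist','w15');save(f,'w15.json')
s=grab('scene','s15')['img'];cv2.imwrite('pics/s15z.png',cv2.resize(s[130:360,170:470,::-1],None,fx=2.5,fy=2.5))
"
```

```text
time: 16.45
tool_pos: [0.6913, 0.1443, 0.1392]
tool_rot: [0.0, 0.703, 0.711, 0.0]
contact_force: [0.0, 0.7, 0.5]
gripper_width: 0.999
time: 16.78
tool_pos: [0.6406, 0.1438, 0.1683]
tool_rot: [0.0, 0.703, 0.711, 0.0]
contact_force: [0.3, -1.0, 0.0]
gripper_width: 1.004
```

View pics/w15.png

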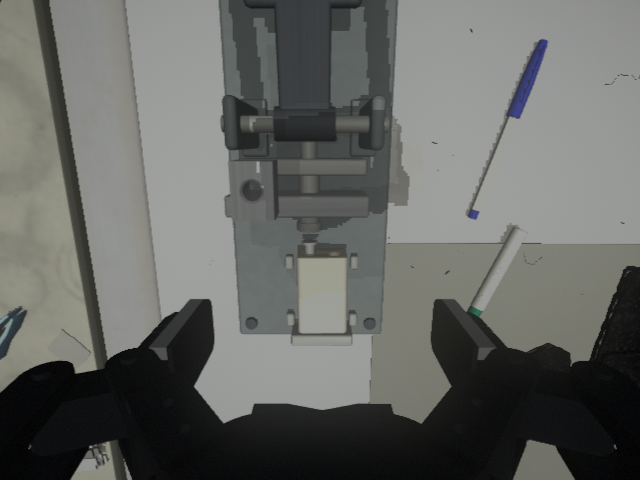

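View pics/s15z.png

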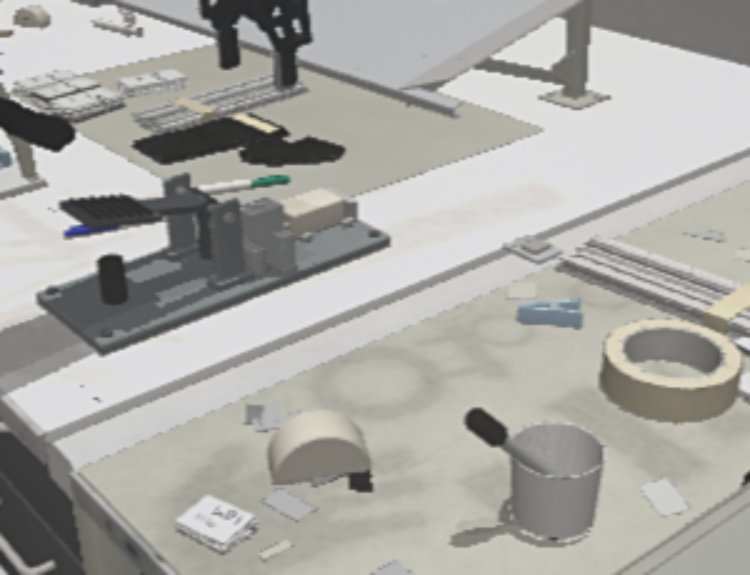

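Run:
```python
from h import *
F=load('w15.json')
s=cv2.imread('pics/w15.png');cv2.imwrite('pics/w15z.png',cv2.resize(np.clip(s[210:350,225:395].astype(float)*1.4,0,255).astype('uint8'),None,fx=4,fy=4,interpolation=cv2.INTER_CUBIC))
```

```text
(no output)
```

View pics/w15z.png

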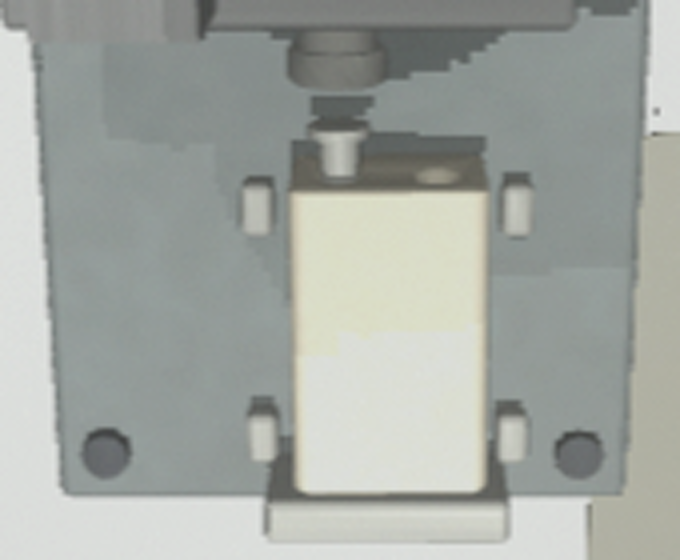

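```bash
python3 -m crank '[[0,-2.5,0,0],[-0.2,-3.5,0,0],[-0.2,-3.5,0,0],[-0.2,-3.5,0,0],[-0.2,-3,0,0],[-0.1,-1.4,0,0],[0,0,1,0],[0,0,1.5,0],[0,0,0,0],[0,0,0,0]]' 0; python3 -c "
from h import *
f=grab('wrist','w16');save(f,'w16.json')
s=grab('scene','s16')['img'];cv2.imwrite('pics/s16z.png',cv2.resize(s[100:260,170:370,::-1],None,fx=3.7,fy=3.7))"
```

```text
time: 17.72
tool_pos: [0.4678, 0.1325, 0.141]
tool_rot: [-0.001, 0.703, 0.711, -0.001]
contact_force: [0.1, -0.7, 0.2]
gripper_width: 0.001
```

View pics/w16.png

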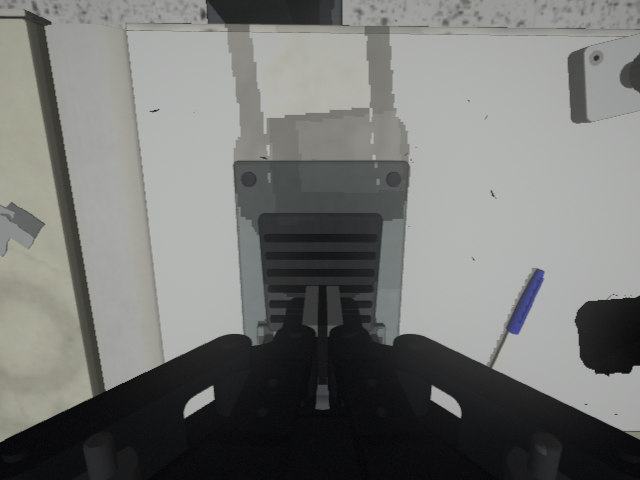

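View pics/s16z.png

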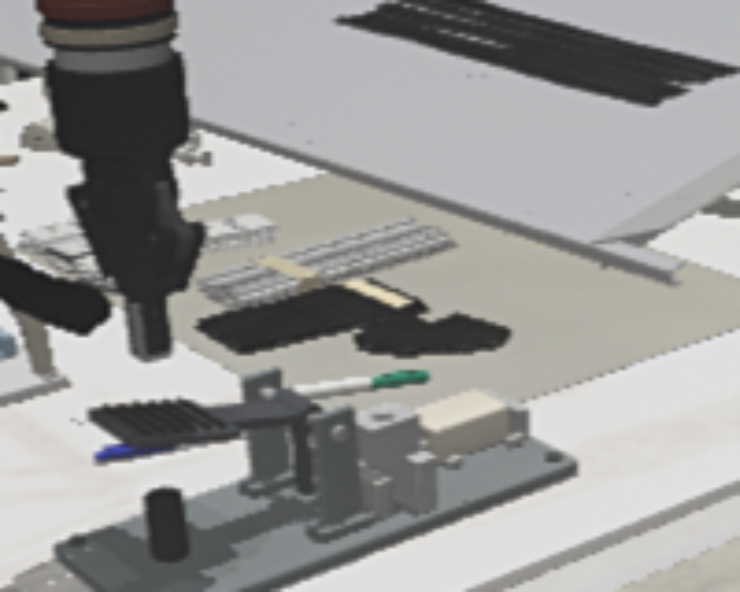

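Centred over the tread. Press down gradually, watching force.

```bash
python3 -m crank '[[0,0,1,0],[0,0,1,0],[0,0,0.8,0],[0,0,0.5,0],[0,0,0.5,0],[0,0,0.5,0],[0,0,0,0],[0,0,0,0]]'; python3 -m crank '[[0,0,0.5,0],[0,0,0.5,0],[0,0,0.5,0],[0,0,0.4,0],[0,0,0.4,0],[0,0,0,0],[0,0,0,0]]'
```

```text
time: 18.48
tool_pos: [0.4676, 0.1327, 0.0995]
tool_rot: [-0.0, 0.703, 0.711, -0.0]
contact_force: [-1.8, -0.6, 2.9]
gripper_width: 0.002
time: 19.07
tool_pos: [0.4676, 0.1328, 0.0766]
tool_rot: [-0.0, 0.703, 0.711, -0.0]
contact_force: [-3.2, 0.0, 6.8]
gripper_width: -0.002
```

```bash
python3 -m crank '[[0,0,0.3,0],[0,0,0.3,0],[0,0,0.2,0],[0,0,0,0],[0,0,0,0]]'; python3 -m crank '[[0,0,0.2,0],[0,0,0,0],[0,0,0,0]]'
```

```text
time: 19.48
tool_pos: [0.4682, 0.1328, 0.0695]
tool_rot: [0.0, 0.703, 0.711, 0.0]
contact_force: [-4.8, -0.1, 10.5]
gripper_width: 0.0
time: 19.73
tool_pos: [0.4684, 0.1328, 0.0678]
tool_rot: [0.0, 0.703, 0.711, 0.001]
contact_force: [-4.8, 0.8, 12.1]
gripper_width: -0.001
```

```bash
python3 -c "
from h import *
s=grab('scene','s17')['img'];cv2.imwrite('pics/s17z.png',cv2.resize(s[150:260,170:350,::-1],None,fx=4.4,fy=4.4,interpolation=cv2.INTER_CUBIC));save(manip.grab_frame('scene'),'s17.json')"
```

```text
(no output)
```

View pics/s17z.png

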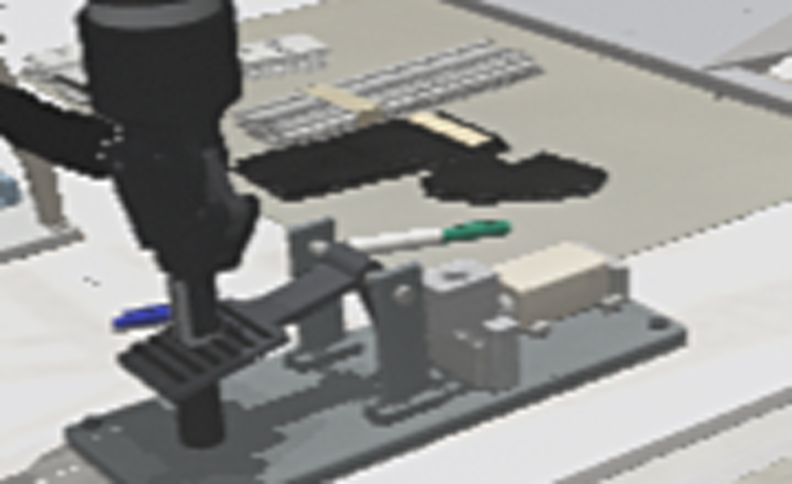

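```bash
python3 -m crank '[[0,0,0.2,0],[0,0,0,0],[0,0,0,0]]'; python3 -m crank '[[0,0,0.2,0],[0,0,0,0],[0,0,0,0]]'
```

```text
time: 20.08
tool_pos: [0.4686, 0.1328, 0.0661]
tool_rot: [0.001, 0.703, 0.711, 0.001]
contact_force: [-6.1, -0.4, 12.9]
gripper_width: -0.003
time: 20.33
tool_pos: [0.4688, 0.1329, 0.0657]
tool_rot: [0.0, 0.703, 0.711, 0.0]
contact_force: [-9.4, -1.5, 23.6]
gripper_width: -0.003
```

```bash
python3 -m crank '[[0,0,0.1,0],[0,0,0,0],[0,0,0,0],[0,0,0,0],[0,0,0,0],[0,0,0,0],[0,0,0,0],[0,0,0,0],[0,0,0,0],[0,0,0,0]]'; python3 -m crank '[[0,0,0,0],[0,0,0,0],[0,0,0,0],[0,0,0,0],[0,0,0,0],[0,0,0,0]]'; python3 -m crank '[[0,0,-0.5,0],[0,0,-1,0],[0,0,-1,0],[0,0,-1,0],[0,0,-1,0],[0,0,-2,0],[0,0,-3,0],[0,0,-3,0],[0,0,-3,0],[0,0,0,0]]'; python3 -c "
from h import *
s=grab('scene','s18')['img'];cv2.imwrite('pics/s18z.png',cv2.resize(s[130:360,170:470,::-1],None,fx=2.5,fy=2.5))
f=grab('wrist','w18')"
```

```text
time: 21.17
tool_pos: [0.4688, 0.1329, 0.0656]
tool_rot: [0.0, 0.703, 0.711, 0.0]
contact_force: [-13.6, -1.7, 27.4]
gripper_width: -0.0
time: 21.67
tool_pos: [0.4688, 0.1329, 0.0656]
tool_rot: [0.0, 0.703, 0.711, 0.0]
contact_force: [-13.4, -1.9, 29.1]
gripper_width: -0.001
time: 22.5
tool_pos: [0.4706, 0.133, 0.2233]
tool_rot: [0.003, 0.703, 0.711, 0.004]
contact_force: [1.0, 0.3, 0.4]
gripper_width: -0.001
```

View pics/s18z.png

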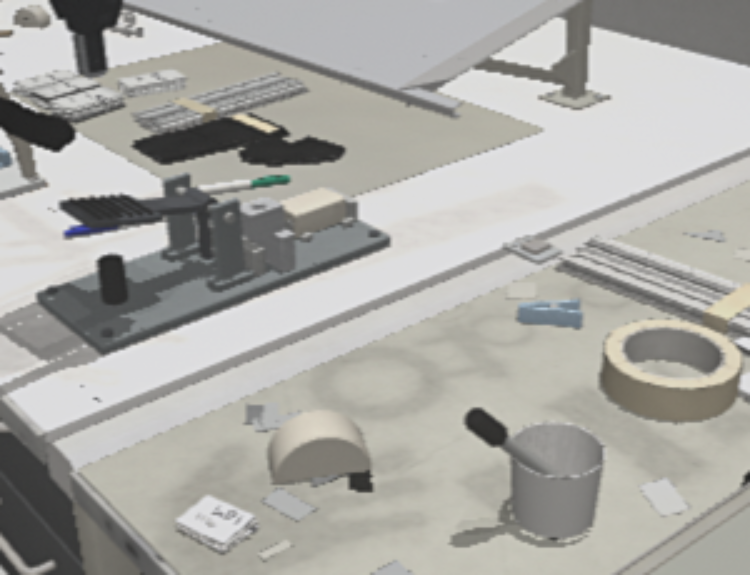

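Pedal is up again. Check bush and block with the wrist camera from above.

```bash
python3 -m crank '[[0.1,3,0,0],[0.1,3.5,0,0],[0.1,3.5,0,0],[0.1,3.5,0,0],[0.1,3,0,0],[0,0.5,0,0],[0,0,0,0],[0,0,0,0],[0,0,0,0]]' ; python3 -c "
from h import *
f=grab('wrist','w19');save(f,'w19.json');print(manip.state()['tool_pos'])
s=f['img'][:,:,::-1];cv2.imwrite('pics/w19z.png',cv2.resize(np.clip(s[180:345,220:400].astype(float)*1.4,0,255).astype('uint8'),None,fx=3.6,fy=3.6,interpolation=cv2.INTER_CUBIC))"
```

```text
time: 23.35
tool_pos: [0.6359, 0.1397, 0.2151]
tool_rot: [-0.001, 0.703, 0.711, -0.001]
contact_force: [-0.4, 0.3, 0.3]
gripper_width: -0.002
[0.63608592 0.13968296 0.21574369]
```

View pics/w19z.png

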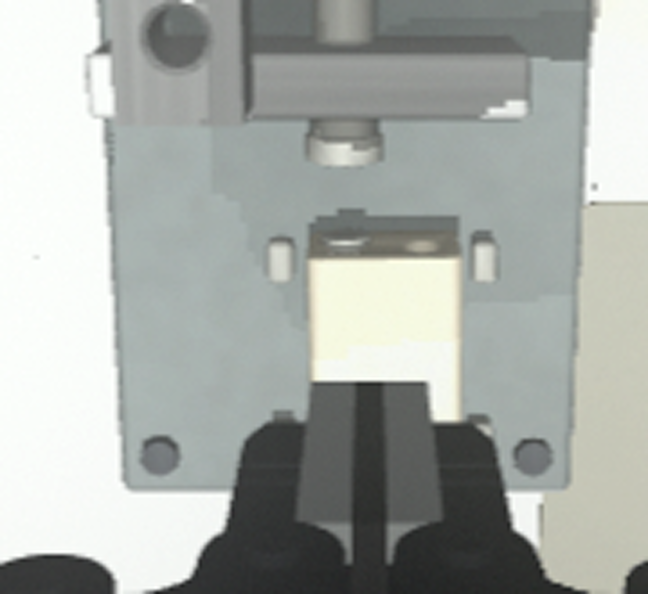

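```bash
python3 -m crank '[[0,-1,0,0],[0,-1,0,0],[0,0,0,0],[0,0,0,0],[0,0,0,0],[0,0,0,0],[0,0,0,0]]' 1; python3 -c "
from h import *
f=grab('wrist','w20');save(f,'w20.json');print(manip.state()['tool_pos'])
s=f['img'][:,:,::-1];cv2.imwrite('pics/w20z.png',cv2.resize(np.clip(s[200:345,240:380].astype(float)*1.3,0,255).astype('uint8'),None,fx=4,fy=4,interpolation=cv2.INTER_CUBIC))"
```

```text
time: 23.98
tool_pos: [0.6176, 0.1394, 0.2164]
tool_rot: [0.0, 0.703, 0.711, 0.0]
contact_force: [0.3, 1.3, -0.5]
gripper_width: 0.975
[0.61768317 0.13938327 0.21634402]
```

View pics/w20z.png

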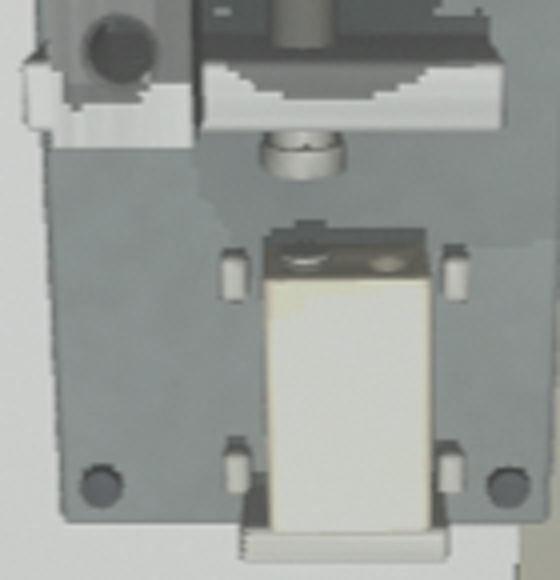

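Run:
```python
from h import *
F=load('w20.json');z=lambda u,v:(240+(u+.5)/4-.5,200+(v+.5)/4-.5)
f1=[onz(F,*z(*p),.04) for p in [(265,279),(430,279)]];b=[onz(F,*z(*p),.04) for p in [(270,532),(430,531)]]
print('front',f1,'back',b)
print('fence top outer/inner z.036',onz(F,*z(345,532),.036))
# bush: flange front edge top (z=.026+.0065) and face of block
print('flange outer top edge',onz(F,*z(305,247),.0325), 'ram face top', onz(F,*z(303,178),.036))
print('stop mid',sum(onz(F,*z(*p),.02) for p in [(234,274),(456,272)])/2)
```

```text
front [array([0.6628379 , 0.12547016, 0.04      ]), array([0.66241265, 0.16349599, 0.04      ])] back [array([0.72758403, 0.12667297, 0.04      ]), array([0.72689053, 0.16540741, 0.04      ])]
fence top outer/inner z.036 [0.72960207 0.14490851 0.036     ]
flange outer top edge [0.65743613 0.13453521 0.0325    ] ram face top [0.63970047 0.13400509 0.036     ]
stop mid [0.66809299 0.14420401 0.02      ]
```

```bash
python3 -m crank '[[0.3,1,1,0],[0.2,1.5,2,0],[0,1,2,0],[0,0,1.5,0],[0,0,0,0],[0,0,0,0],[0,0,0,0]]'; python3 -c "
from h import *
f=grab('wrist','w21');save(f,'w21.json')
s=f['img'][:,:,::-1];cv2.imwrite('pics/w21z.png',cv2.resize(np.clip(s[130:350,220:420].astype(float)*1.5,0,255).astype('uint8'),None,fx=2.7,fy=2.7,interpolation=cv2.INTER_CUBIC))"
```

```text
time: 24.62
tool_pos: [0.6525, 0.1449, 0.1523]
tool_rot: [0.0, 0.703, 0.711, 0.0]
contact_force: [-0.5, -0.0, -0.0]
gripper_width: 1.005
```

View pics/w21z.png

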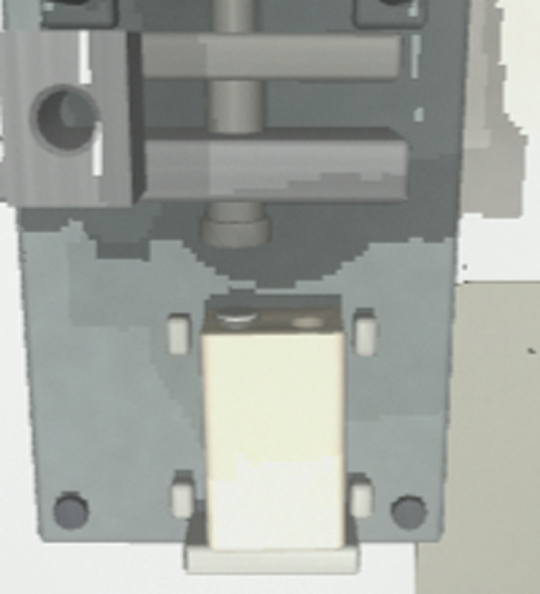

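```bash
python3 -m crank '[[0,-1,-2,0],[0,-2,-3,0],[0,-2,-3,0],[0,-2,-3,0],[0,0,0,0],[0,0,0,0],[0,0,0,0],[0,0,0,0]]'; python3 -c "
from h import *
s=grab('scene','s22')['img'];cv2.imwrite('pics/s22z.png',cv2.resize(s[130:360,170:470,::-1],None,fx=2.5,fy=2.5))
print(np.abs(manip.state()['joint_vel']).max());print(manip.job_done())"
```

```text
time: 25.33
tool_pos: [0.5821, 0.1439, 0.2605]
tool_rot: [-0.0, 0.703, 0.711, -0.0]
contact_force: [-0.3, -0.0, 0.1]
gripper_width: 1.002
0.012980718971119921
the job is handed in; nothing more can be done
None
```

View pics/s22z.png

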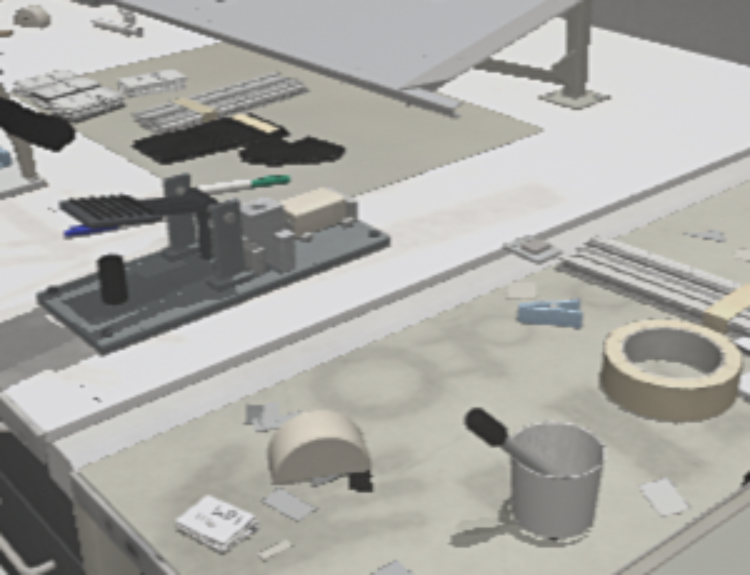

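The job is done and was handed in at about 25 s. I pulled the pin and stood it in the cup, then laid the block in the nest and let go. I pressed the pedal to its stop and held it for over a second, then let it come up.

**Last checks:**
- **Pedal:** up again in the last picture. At the stop the tool stopped at z = 65.6 mm while the upward force rose from 13 to 29 N.
- **Block:** flat in the nest against the fence, with its centre at about press y = +134 mm and within 1–2 mm sideways.
- **Pin:** leaning in the cup. It stood upright when released and then tipped against the rim. I did not measure where its foot is.
- **Former and clip:** they look untouched.
- **Gripper:** clear of everything.

**Weaker or disagreeing checks:**
- **Bush depth:** it was seen close against the block's face, but my measurement of the flange was too coarse to confirm the depth. It gave about 5 mm off the face where 3 mm was expected, and an unpushed bush would show 10 mm. So I rely on the pedal reaching its stop, with the block against the fence.
- **Measured heights:** triangulated heights read up to about 6 mm below the text's values, for example 0.132–0.134 m for the pin top instead of 0.138 m. The press origin differed by about 2–3 mm between views. Both were within the room the moves had.

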